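# Change the sample cells in the spectrometer dock and start the run

## Task

Take every spent red cell out of the dock and put it in the grey tray, and plug every fresh blue cell fully home into a dock socket, collar down on the dock. Then push the yellow captive clamp screw fully in before turning it, turn it clockwise until it is tight against its stop, and lastly press the green start button fully down. Leave the other things on the bench where they are.

Things in the scene. Friction and masses are not known exactly. Their poses are not given: they have to be found in the camera images.
- fresh_a: Fresh cell, 75 mm tall, 180 g, heavy foot. From below: steel foot 36 (x) x 46 (y) mm, 24 high (lowest 6 mm is 33 x 43); black collar 50 x 58, 6 high; blue grip block 36 x 46, 45 high. Origin: centre of underside, z up. Starts upright on the bench. Fits any socket, either way round (half turn); seated with its collar on the dock, origin 24 mm below the mouth. May be absent (None).
- fresh_b: Fresh cell, 75 mm tall, 180 g, heavy foot. From below: steel foot 36 (x) x 46 (y) mm, 24 high (lowest 6 mm is 33 x 43); black collar 50 x 58, 6 high; blue grip block 36 x 46, 45 high. Origin: centre of underside, z up. Starts upright on the bench. Fits any socket, either way round (half turn); seated with its collar on the dock, origin 24 mm below the mouth. May be absent (None).
- fresh_c: Fresh cell, 75 mm tall, 180 g, heavy foot. From below: steel foot 36 (x) x 46 (y) mm, 24 high (lowest 6 mm is 33 x 43); black collar 50 x 58, 6 high; blue grip block 36 x 46, 45 high. Origin: centre of underside, z up. Starts upright on the bench. Fits any socket, either way round (half turn); seated with its collar on the dock, origin 24 mm below the mouth. May be absent (None).
- spent_a: Spent cell, 75 mm tall, 180 g, heavy foot. From below: steel foot 36 (x) x 46 (y) mm, 24 high (lowest 6 mm is 33 x 43); black collar 50 x 58, 6 high; red grip block 36 x 46, 45 high. Origin: centre of underside, z up. Starts upright in a dock socket, origin 24 mm below the mouth; lifts straight out. May be absent (None).
- spent_b: Spent cell, 75 mm tall, 180 g, heavy foot. From below: steel foot 36 (x) x 46 (y) mm, 24 high (lowest 6 mm is 33 x 43); black collar 50 x 58, 6 high; red grip block 36 x 46, 45 high. Origin: centre of underside, z up. Starts upright in a dock socket, origin 24 mm below the mouth; lifts straight out. May be absent (None).
- spent_c: Spent cell, 75 mm tall, 180 g, heavy foot. From below: steel foot 36 (x) x 46 (y) mm, 24 high (lowest 6 mm is 33 x 43); black collar 50 x 58, 6 high; red grip block 36 x 46, 45 high. Origin: centre of underside, z up. Starts upright in a dock socket, origin 24 mm below the mouth; lifts straight out. May be absent (None).
- dock_hole0 (a point): Centre of the mouth of one of three rectangular sockets, 75 mm apart along y in the fixed aluminium dock (100 x 340 mm, top 45 mm above the bench). Hole 38 mm (point's x) x 48 mm (y), 27 mm deep, mouth bevelled 2 mm; z up. A cell goes in with its x along this x, either way round.
- dock_hole1 (a point): Centre of the mouth of one of three rectangular sockets, 75 mm apart along y in the fixed aluminium dock (100 x 340 mm, top 45 mm above the bench). Hole 38 mm (point's x) x 48 mm (y), 27 mm deep, mouth bevelled 2 mm; z up. A cell goes in with its x along this x, either way round.
- dock_hole2 (a point): Centre of the mouth of one of three rectangular sockets, 75 mm apart along y in the fixed aluminium dock (100 x 340 mm, top 45 mm above the bench). Hole 38 mm (point's x) x 48 mm (y), 27 mm deep, mouth bevelled 2 mm; z up. A cell goes in with its x along this x, either way round.
- clamp_top (a point): Centre of the top face of the yellow grip bar of the captive clamp screw, on the dock 85 mm beyond the last socket. Bar 50 mm (this point's x) x 16 mm (y) x 32 mm high; under it a black disc, radius 18 mm, 8 mm high. The point moves and turns with the bar. z up; screw out, it is 97 mm above the bench.
- clamp_push (a joint): How far the clamp screw is pushed down into the dock, m: 0 = out, 0.010 = fully in (stop). About 6 N of friction; stays where it is left.
- clamp_turn (a joint): Turn of the clamp screw, rad: grows clockwise seen from above, 0 to 3.0 (stop = tight). Friction 0.05 N m; stays where it is left. Starts at 0 to 0.4.
- tray: Fixed grey open tray for spent cells, 210 (x) x 160 (y) mm outside, 35 mm high, walls and floor 4 to 5 mm thick. Origin: centre of its underside.
- start_top (a point): Centre of the top of the green round start button (radius 16 mm) in its fixed white housing on the bench; z up.
- start (a joint): Travel of the start button, m: 0 = up, 0.006 = fully down; sprung, 5 N pushes it fully down.
- tape: Roll of orange tape lying flat, 70 mm across, 20 mm high. Bystander: leave alone. Origin: centre of its underside.
- beaker: Glass beaker, 68 mm across, 85 mm tall. Bystander: leave alone. Origin: centre of its underside.
- amber: Amber bottle, 56 mm across, 130 mm tall. Bystander: leave alone. Origin: centre of its underside.
- jar: Closed glass jar, 60 mm across, 70 mm tall. Bystander: leave alone. Origin: centre of its underside.
- carton: Cardboard carton 90 x 120 x 50 mm. Bystander: leave alone. Origin: centre of its underside.
- driver: Screwdriver, 170 mm long, lying. Bystander: leave alone. Origin: in its handle-to-tip line.
There are look-alikes about, which are no part of the job. Leave any orange look-alike of the fresh_a alone. Leave any purple look-alike of the spent_c alone.

How it is judged:
On the way, in this order (a step that is already met when the one before it is completed fails the run):
1. every fresh cell is fully home in a socket and every spent cell is in the tray (((z of fresh_a in the frame of dock_hole0 below -0.0215 m and horizontal distance between fresh_a and dock_hole0 below 0.004 m and angle between the z axis of fresh_a and the z axis of dock_hole0, either way round below 0.06 rad) or (z of fresh_a in the frame of dock_hole1 below -0.0215 m and horizontal distance between fresh_a and dock_hole1 below 0.004 m and angle between the z axis of fresh_a and the z axis of dock_hole1, either way round below 0.06 rad) or (z of fresh_a in the frame of dock_hole2 below -0.0215 m and horizontal distance between fresh_a and dock_hole2 below 0.004 m and angle between the z axis of fresh_a and the z axis of dock_hole2, either way round below 0.06 rad)) and ((z of fresh_b in the frame of dock_hole0 below -0.0215 m and horizontal distance between fresh_b and dock_hole0 below 0.004 m and angle between the z axis of fresh_b and the z axis of dock_hole0, either way round below 0.06 rad) or (z of fresh_b in the frame of dock_hole1 below -0.0215 m and horizontal distance between fresh_b and dock_hole1 below 0.004 m and angle between the z axis of fresh_b and the z axis of dock_hole1, either way round below 0.06 rad) or (z of fresh_b in the frame of dock_hole2 below -0.0215 m and horizontal distance between fresh_b and dock_hole2 below 0.004 m and angle between the z axis of fresh_b and the z axis of dock_hole2, either way round below 0.06 rad)) and ((z of fresh_c in the frame of dock_hole0 below -0.0215 m and horizontal distance between fresh_c and dock_hole0 below 0.004 m and angle between the z axis of fresh_c and the z axis of dock_hole0, either way round below 0.06 rad) or (z of fresh_c in the frame of dock_hole1 below -0.0215 m and horizontal distance between fresh_c and dock_hole1 below 0.004 m and angle between the z axis of fresh_c and the z axis of dock_hole1, either way round below 0.06 rad) or (z of fresh_c in the frame of dock_hole2 below -0.0215 m and horizontal distance between fresh_c and dock_hole2 below 0.004 m and angle between the z axis of fresh_c and the z axis of dock_hole2, either way round below 0.06 rad)) and x of spent_a in the frame of tray between -0.1 and 0.1 m and y of spent_a in the frame of tray between -0.075 and 0.075 m and height (world z) of each of spent_a, spent_b, spent_c below 0.06 m and linear speed of each of spent_a, spent_b, spent_c below 0.05 m/s and x of spent_b in the frame of tray between -0.1 and 0.1 m and y of spent_b in the frame of tray between -0.075 and 0.075 m and x of spent_c in the frame of tray between -0.1 and 0.1 m and y of spent_c in the frame of tray between -0.075 and 0.075 m), for 0.2 s.
2. the clamp screw is pushed in (over 8 mm) while still not turned (under 0.7 rad) (value of joint clamp_push above 0.008 m and value of joint clamp_turn below 0.7 rad), for 0.2 s.
3. the clamp screw is turned clockwise past 2.7 rad and still in (value of joint clamp_push above 0.008 m and value of joint clamp_turn above 2.7 rad), for 0.2 s.
4. the start button is pressed down (over 4.5 mm) (value of joint start above 0.0045 m), for 0.05 s.
At the end, for the whole second after the job is handed in: Every fresh cell present sits in a socket, foot at least 21.5 mm deep, within 4 mm of the socket's centre and upright within 0.06 rad; every spent cell present rests inside the tray; the clamp screw is in over 8 mm and turned past 2.7 rad; the button has been pressed and is up again (all of step 1 and all of step 3 and value of joint start below 0.002 m); the robot touches nothing.
It fails at once if a bystander (tape, beaker, bottle, jar, carton, screwdriver) is shifted more than 50 mm (distance of any of tape, beaker, amber, jar, carton, driver from where it was at the start of the episode above 0.05 m).
It fails at once if the start button is pressed before the clamp screw is tight (value of joint start above 0.0045 m and value of joint clamp_turn below 2.6 rad).
Of spent_a, spent_b, spent_c only 1 to 2 are there at a start; the rules pass over those that are not, and their reading is None.
Of fresh_a, fresh_b, fresh_c only 2 to 3 are there at a start; the rules pass over those that are not, and their reading is None.
At some moment in a run one of fresh_a, fresh_b, fresh_c may be knocked a few centimetres aside while the robot is not near it.
Once in a run the grip may slacken for a moment while it holds something.
It also fails if it takes over 210 s, if anything falls off the work surface, if the arm or the gripper's body presses on something with over 40 N, if the wrist force passes 120 N, or if a joint passes its speed limit or range.

## Robot

A 6-joint arm with a two-finger parallel gripper is mounted at the origin on the work surface. World frame = base frame: x ahead of the robot, y to its left, z up, the work surface at z = 0. Lengths are in m, angles in rad, forces in N, time in s.
With the tool pointing down it reaches from about 0.275 to 0.825 m from the base axis. Payload 4.9 kg.
Tool frame: the origin (TCP) lies between the finger pads; the fingertips stand r.tip_reach ahead of it and the grasp point (between the pads) lies 5 mm behind it (r.tip_reach is the distance from the TCP to the fingertips, in m); z points along the fingers, y is the line along which they close (so a half turn about z gives the same grasp; the last joint's range is limited). The gripper opens to 85 mm and grips with 20 to 120 N. Pads are 22 mm wide; open, the fingers measure 114 mm over their backs; the gripper's body (76 mm by 85 mm) begins 54 mm behind the grasp point. The pads swing forward as they close: fully open they stand 13 mm farther back than shut.
Start: joints at [-1.303, 0.326, -0.193, 1.052, 0, 1.437], TCP at [0.215, -0.506, 0.245] pointing down, gripper open.
Joint ranges: [-2.65, 2.65], [-0.97, 1.79], [-1.3, 1.35], [-1.93, 2.1], [-1.47, 1.37], [-3.14, 3.14]. Speed limits (rad/s): [2.57, 2.57, 3.14, 3.14, 3.14, 3.14].

## Interface

Orientations are given as a unit quaternion [x, y, z, w].
In Python, from bench import r, snapshot gives the robot as it stands.
- The arm moves only by the tool servo_tool, never from a script. Its argument "steps" is a list of rows, each an object of numbers: "x", "y", "z": the shift along the world's x, y, z in cm; "rx", "ry", "rz": the turn, a rotation vector about the world's x, y, z in rad. A call has 1 to 10 rows; each row shifts and turns the commanded pose from where the row before left it; what a row does not reach is not made up. A row lasts 1/12 s, in which the tool goes at most 41.7 mm and 7.16 degrees, less where a joint would pass 70% of its speed; a pose out of reach is approached as far as the arm can. A call with a gripper value outside its range is refused whole. "claw" is the opening, from -1 (shut) to 1 (fully open), set as the call begins (left out, the last holds). The fingers move at their own pace and stop on an object; "newtons" is the grip in N (left out, the last holds). Time passes only in rows, so rows that do not move let the fingers close. It gives the time, the measured TCP pose, the force, the opening and the grip force at its end, in the units of the state.
- r.observe(): the state, without advancing time (a new reading comes with each control period).
- snapshot(name): name is "scene" or "side" or "wrist"; returns a dict with "img" (384x512x3 uint8, blue, green, red), "fx", "fy", "cx", "cy" (pixels), "view" (4x4, takes a point from world to camera coordinates). Camera axes: x right, y up, looking along -z (the intrinsics and any distortion apply to the point x, -y, -z); pixel columns grow to the right and rows downward; lengths in m; the calibration is good to about 2 mm. A picture is of the moment at which its call begins. There is no depth.
- r.hand_in(): hands the job in; it is judged then, once.
The state is a dict: "clock": time; "qpos": joint angles; "qd": joint speeds; "effort": joint torques, N m; "tool_pos": TCP position; "eef_rot": TCP orientation; "wrist_force": force on the tool from outside, world axes, zero at the start; "wrist_torque": the same for the moment, N m; "width": finger opening in m; "gripper_force": force on a finger pad.
Only numpy, scipy, OpenCV 4.12 (cv2) and the standard library are available. Lean on these libraries where they do the work, as an engineer would, in place of code of your own. Each camera call takes 0.05 s, during which the arm holds its last target. There are 200 camera calls.

## Working session

There is one attempt and no reset: what is moved stays moved. The work goes in short steps, Python scripts to look and compute and a tool call to move; the robot and the scene stay as the last step left them, time stands still between calls to the robot, and variables do not carry over. Pictures are saved under pics/ and viewed, at most 14 in all, crops included, and the job is handed in when it is done.

Besides the shell and the picture viewer there is one more tool, called after "Request:" as name([rows], argument=value, ...), one row to a line, values as JSON. servo_tool: Moves the arm, as the interface text tells. Its arguments: {"type":"object","properties":{"steps":{"type":"array","items":{"type":"object","properties":{"x":{"type":"number"},"y":{"type":"number"},"z":{"type":"number"},"rx":{"type":"number"},"ry":{"type":"number"},"rz":{"type":"number"}}}},"claw":{"type":"number"},"newtons":{"type":"number"}},"required":["steps"]}

```bash
ls; mkdir -p pics
cat > h.py <<'E'
import numpy as np, cv2
from bench import r, snapshot
def proj(s,P):
    P=np.atleast_2d(P); c=(s["view"]@np.c_[P,np.ones(len(P))].T)[:3]
    return np.c_[s["fx"]*c[0]/-c[2]+s["cx"], s["fy"]*-c[1]/-c[2]+s["cy"]]
def ray(s,u,v):
    V=np.array(s["view"]); R=V[:3,:3]; o=-R.T@V[:3,3]
    d=R.T@np.array([(u-s["cx"])/s["fx"],-(v-s["cy"])/s["fy"],-1.]); return o,d
def onz(s,u,v,z):
    o,d=ray(s,u,v); return o+d*(z-o[2])/d[2]
def tri(*srs):
    A=np.zeros((3,3));b=np.zeros(3)
    for s,u,v in srs:
        o,d=ray(s,u,v); d/=np.linalg.norm(d); M=np.eye(3)-np.outer(d,d); A+=M;b+=M@o
    return np.linalg.solve(A,b)
E
python3 - <<'E'
from h import *
print(r.observe(), r.tip_reach)
for n in("scene","side","wrist"):
    s=snapshot(n); cv2.imwrite(f"pics/{n}0.png",s["img"]); print(n,{k:np.round(s[k],4).tolist() for k in s if k!="img"})
    np.save(f"{n}0.npy",s,allow_pickle=True)
E
```

```text
pics
{'clock': 0.0, 'qpos': array([-1.30319172e+00,  3.26949548e-01, -1.93601248e-01,  1.05200027e+00,
        1.13651288e-05,  1.43658317e+00]), 'qd': array([-0.00041966, -0.00037571, -0.00153074,  0.00042572, -0.00074279,
        0.00063911]), 'effort': array([-1.64622881e-03, -4.43401158e+01,  2.62439793e+01,  1.56001851e-02,
       -4.06411036e-04, -4.74261697e-06]), 'tool_pos': array([ 0.21495624, -0.50563868,  0.24449214]), 'eef_rot': array([ 9.79885230e-01,  1.99559930e-01, -5.28033408e-05, -8.75795289e-04]), 'wrist_force': array([0.49011488, 0.42421491, 0.32116548]), 'wrist_torque': array([ 0.02142615, -0.0205639 ,  0.01650821]), 'gripper_force': 0.0, 'width': 0.0851565711786208} 0.014
scene {'fx': 465.6969, 'fy': 465.6969, 'cx': 253.0819, 'cy': 194.248, 'view': [[-0.4581, 0.8889, 0.0049, 0.2573], [-0.7574, -0.3932, 0.5213, 0.3916], [0.4653, 0.2351, 0.8534, -1.7409], [0.0, 0.0, 0.0, 1.0]]}
side {'fx': 498.4111, 'fy': 498.4111, 'cx': 243.3561, 'cy': 186.8368, 'view': [[0.9881, -0.1534, 0.0113, -0.5565], [0.112, 0.7677, 0.6309, -0.1193], [-0.1054, -0.6222, 0.7758, -1.3957], [0.0, 0.0, 0.0, 1.0]]}
wrist {'fx': 322.4133, 'fy': 322.4133, 'cx': 252.4306, 'cy': 191.6945, 'view': [[0.3908, -0.9205, -0.0019, -0.5491], [0.8819, 0.375, -0.2857, 0.038], [0.2637, 0.11, 0.9583, -0.378], [0.0, 0.0, 0.0, 1.0]]}
```

View pics/scene0.png

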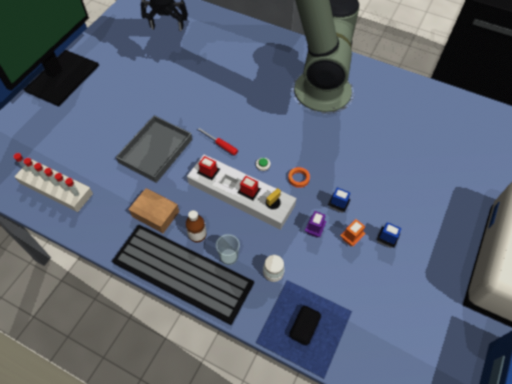

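View pics/side0.png

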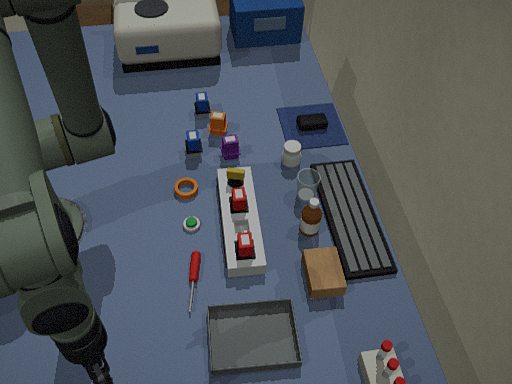

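The scene view shows two red cells in the dock at (208,167) and (249,185) with the empty socket between them, and the clamp at (273,198). The blue cells are at (340,199) and (389,234), the purple and orange look-alikes at (316,223) and (353,232), the tray at (155,147) and the button at (263,163). The side view agrees.

```bash
cat >> h.py <<'E'
def blobs(img,hlo,hhi,smin=120,vmin=60,amin=25):
    h=cv2.cvtColor(img,cv2.COLOR_BGR2HSV); m=cv2.inRange(h,(hlo,smin,vmin),(hhi,255,255))
    n,l,st,c=cv2.connectedComponentsWithStats(m)
    return [(int(st[i,4]),*np.round(c[i],1)) for i in range(1,n) if st[i,4]>=amin]
E
python3 - <<'E'
from h import *
S={n:np.load(n+"0.npy",allow_pickle=True).item() for n in("scene","side")}
T=lambda a,b:np.round(tri((S["scene"],*a),(S["side"],*b)),3)
for n in S:
    for c,lo,hi,sm in(("red",0,6,150),("yel",20,33,120),("grn",50,80,100),("blue",110,122,190),("org",8,18,180),("pur",135,160,100)): print(n,c,blobs(S[n]["img"],lo,hi,sm,70))
print("tray",[T(a,b) for a,b in(((155,118),(297,300)),((191,136),(299,364)),((152,181),(211,371)),((118,155),(207,305)))])
print("dock",[T(a,b) for a,b in(((203,154),(264,265)),((186,178),(228,272)),((294,202),(250,168)),((280,222),(219,170)))])
E
```

```text
scene red [(106, np.float64(226.2), np.float64(146.2)), (30, np.float64(17.6), np.float64(156.8)), (37, np.float64(27.7), np.float64(161.8)), (160, np.float64(208.1), np.float64(168.6)), (41, np.float64(37.8), np.float64(166.8)), (39, np.float64(48.1), np.float64(171.6)), (39, np.float64(58.2), np.float64(176.7)), (42, np.float64(69.0), np.float64(181.9)), (154, np.float64(248.9), np.float64(188.6))]
scene yel [(122, np.float64(272.9), np.float64(196.7))]
scene grn [(50, np.float64(262.6), np.float64(161.7))]
scene blue [(105, np.float64(339.2), np.float64(200.6)), (110, np.float64(388.7), np.float64(235.6))]
scene org [(159, np.float64(298.8), np.float64(176.7)), (148, np.float64(195.2), np.float64(225.2)), (221, np.float64(352.0), np.float64(235.6))]
scene pur [(195, np.float64(315.4), np.float64(226.1))]
side red [(167, np.float64(238.4), np.float64(199.3)), (189, np.float64(244.9), np.float64(245.4)), (222, np.float64(194.1), np.float64(265.6)), (79, np.float64(386.7), np.float64(345.6)), (80, np.float64(392.9), np.float64(363.4)), (53, np.float64(399.5), np.float64(380.5))]
side yel [(169, np.float64(234.8), np.float64(173.3))]
side grn [(74, np.float64(190.8), np.float64(221.2))]
side blue []
side org [(274, np.float64(217.2), np.float64(125.3)), (201, np.float64(185.4), np.float64(188.2)), (32, np.float64(308.9), np.float64(214.4))]
side pur [(62, np.float64(229.1), np.float64(140.0)), (50, np.float64(232.7), np.float64(152.7))]
tray [array([ 0.574, -0.376,  0.199]), array([ 0.528, -0.39 ,  0.021]), array([ 0.473, -0.421, -0.212]), array([ 0.53 , -0.4  ,  0.099])]
dock [array([ 0.547, -0.223,  0.083]), array([ 0.526, -0.23 , -0.009]), array([0.569, 0.107, 0.076]), array([0.541, 0.118, 0.002])]
```

Run:
```python
from h import *
S={n:np.load(n+"0.npy",allow_pickle=True).item() for n in("scene","side")}
T=lambda a,b:np.round(tri((S["scene"],*a),(S["side"],*b)),3).tolist()
a,b,c,d=(155,118),(191,136),(152,181),(118,155)
print("tray",[T(*q) for q in((a,(211,371)),(b,(207,305)),(c,(297,300)),(d,(299,364)))])
print("dock",[T(*q) for q in(((203,154),(228,272)),((186,178),(264,265)),((294,202),(219,170)),((280,222),(250,168)))])
for n,a,b in(("redA",(208.1,168.6),(244.9,245.4)),("redB",(248.9,188.6),(238.4,199.3)),("clamp",(272.9,196.7),(234.8,173.3)),("grn",(262.6,161.7),(190.8,221.2)),
 ("blueN",(341,193),(193,136)),("blueF",(390,229),(202,97)),("org",(352,234),(217,124)),("pur",(316,223),(231,146)),("tape",(299,176.7),(185.4,188.2)),("amber",(194,214),(314,202)),("driver",(226,146),(194,265))): print(n,T(a,b))
```

```text
tray [[0.415, -0.465, 0.016], [0.426, -0.307, 0.022], [0.646, -0.324, 0.023], [0.614, -0.481, 0.025]]
dock [[0.486, -0.228, 0.035], [0.586, -0.225, 0.035], [0.509, 0.118, 0.034], [0.599, 0.109, 0.04]]
redA [0.54, -0.172, 0.06]
redB [0.546, -0.021, 0.062]
clamp [0.548, 0.061, 0.078]
grn [0.407, -0.043, 0.016]
blueN [0.441, 0.237, 0.073]
blueF [0.488, 0.41, 0.073]
org [0.528, 0.318, 0.031]
pur [0.554, 0.207, 0.042]
tape [0.401, 0.086, 0.007]
amber [0.732, -0.104, 0.124]
driver [0.404, -0.184, 0.014]
```

Request:
servo_tool([
  {"x": 2,"y": 3,"z": 0.4,"rz": 0.117},
  {"x": 2,"y": 3,"z": 0.4,"rz": 0.117},
  {"x": 2,"y": 3,"z": 0.4,"rz": 0.117},
  {"x": 2,"y": 3,"z": 0.4,"rz": 0.117},
  {"x": 2,"y": 3,"z": 0.4,"rz": 0.117},
  {"x": 2,"y": 3,"z": 0.4,"rz": 0.117},
  {"x": 2,"y": 3,"z": 0.4,"rz": 0.117},
  {"x": 2,"y": 3,"z": 0.4,"rz": 0.117},
  {"x": 2,"y": 3,"z": 0.4,"rz": 0.117},
  {"x": 2,"y": 3,"z": 0.4,"rz": 0.117},
], claw=1)

```text
invalid input at $.steps[0]: expected keys x, y, z, rx, ry, rz
```

Request:
servo_tool([
  {"x": 2.5,"y": 3.5},
  {"x": 2.5,"y": 3.5},
  {"x": 2.5,"y": 3.5},
  {"x": 2.5,"y": 3.5},
  {"x": 2.5,"y": 3.5},
  {},
  {},
])

```text
invalid input at $.steps[0]: expected keys x, y, z, rx, ry, rz
```

Run:
```python
from h import *
s=snapshot("wrist"); np.save("w1.npy",s,allow_pickle=True); cv2.imwrite("pics/w1.png",s["img"])
o=r.observe();print(o["clock"],o["tool_pos"],o["eef_rot"])
for c,lo,hi,sm in(("red",0,6,150),("yel",20,33,120),("grn",50,80,100),("blue",110,122,190)): print(c,[(b,np.round(onz(s,b[1],b[2],.096),3)) for b in blobs(s["img"],lo,hi,sm,70,100)])
```

```text
0.2 [ 0.21501459 -0.50587666  0.24480001] [ 9.79891153e-01  1.99532087e-01 -3.34821724e-05 -5.22033417e-04]
red []
yel []
grn []
blue []
```

View pics/w1.png

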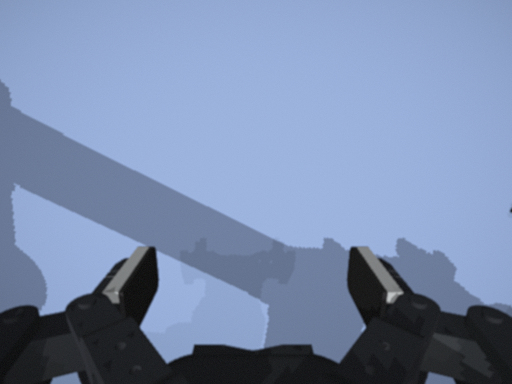

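Rows need all six keys, so the arm had not moved. The picture shows only bench and the two fingers, at (135,280) and (375,280).

Request:
servo_tool([
  {"x": 2.4,"y": 2.8,"z": 0.4,"rx": 0,"ry": 0,"rz": 0.117},
  {"x": 2.4,"y": 2.8,"z": 0.4,"rx": 0,"ry": 0,"rz": 0.117},
  {"x": 2.4,"y": 2.8,"z": 0.4,"rx": 0,"ry": 0,"rz": 0.117},
  {"x": 2.4,"y": 2.8,"z": 0.4,"rx": 0,"ry": 0,"rz": 0.117},
  {"x": 2.4,"y": 2.8,"z": 0.4,"rx": 0,"ry": 0,"rz": 0.117},
  {"x": 2.4,"y": 2.8,"z": 0.4,"rx": 0,"ry": 0,"rz": 0.117},
  {"x": 2.4,"y": 2.8,"z": 0.4,"rx": 0,"ry": 0,"rz": 0.117},
  {"x": 2.4,"y": 2.8,"z": 0.4,"rx": 0,"ry": 0,"rz": 0.117},
  {"x": 2.4,"y": 2.8,"z": 0.4,"rx": 0,"ry": 0,"rz": 0.117},
  {"x": 2.4,"y": 2.8,"z": 0.4,"rx": 0,"ry": 0,"rz": 0.117},
], claw=1)

```text
clock: 1.03
tool_pos: [0.4559, -0.2245, 0.2855]
eef_rot: [0.705, 0.709, -0.0, 0.0]
wrist_force: [0.9, -0.5, 0.2]
width: 0.0856
gripper_force: 0.0
```

Request:
servo_tool([
  {"x": 2.1,"y": 2.6,"z": 0.4,"rx": 0,"ry": 0,"rz": 0},
  {"x": 2.1,"y": 2.6,"z": 0.4,"rx": 0,"ry": 0,"rz": 0},
  {"x": 2.1,"y": 2.6,"z": 0.4,"rx": 0,"ry": 0,"rz": 0},
  {"x": 2.1,"y": 2.6,"z": 0.4,"rx": 0,"ry": 0,"rz": 0},
  {"x": 0,"y": 0,"z": 0,"rx": 0,"ry": 0,"rz": 0},
  {"x": 0,"y": 0,"z": 0,"rx": 0,"ry": 0,"rz": 0},
])

```text
clock: 1.53
tool_pos: [0.5397, -0.1209, 0.301]
eef_rot: [0.706, 0.709, -0.0, -0.0]
wrist_force: [-1.1, -0.3, -0.1]
width: 0.0856
gripper_force: 0.0
```

Run:
```python
from h import *
s=snapshot("wrist"); np.save("w1.npy",s,allow_pickle=True); cv2.imwrite("pics/w2.png",s["img"])
o=r.observe();print(o["clock"],o["tool_pos"],o["eef_rot"],o["qpos"])
for c,lo,hi,sm in(("red",0,6,150),("yel",20,33,120),("grn",50,80,100),("blue",110,122,190)): print(c,[(b,np.round(onz(s,b[1],b[2],.096),3)) for b in blobs(s["img"],lo,hi,sm,70,100)])
```

```text
1.5833 [ 0.53894702 -0.12184036  0.30088695] [ 7.06281127e-01  7.07931295e-01 -4.24047968e-04 -2.67293435e-04] [-3.55641524e-01  3.01854946e-01 -8.37113150e-02  1.18606876e+00
 -5.49219736e-04  1.21282134e+00]
red [((1093, np.float64(258.5), np.float64(72.3)), array([ 0.544, -0.027,  0.096])), ((967, np.float64(152.6), np.float64(200.3)), array([ 0.43 , -0.158,  0.096])), ((1037, np.float64(252.1), np.float64(205.6)), array([ 0.538, -0.164,  0.096]))]
yel []
grn [((505, np.float64(145.1), np.float64(92.0)), array([ 0.432, -0.046,  0.096]))]
blue []
```

View pics/w2.png

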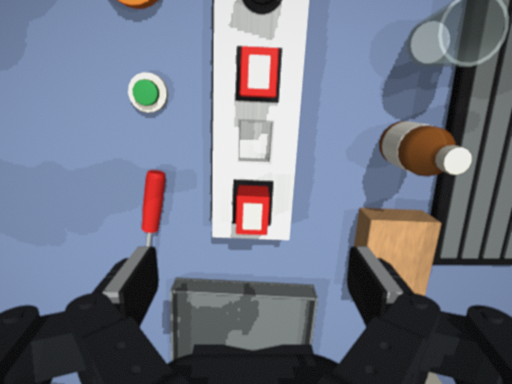

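The wrist view shows the red cells' white top labels at (252,217) and (259,72), the empty socket at (255,140), the clamp disc at (262,0), the button at (145,92) and the tray's near wall around row 285. Next is a second view farther along y, for heights, the clamp and the fresh cells.

Request:
servo_tool([
  {"x": 0,"y": 3.5,"z": 0,"rx": 0,"ry": 0,"rz": 0},
  {"x": 0,"y": 3.5,"z": 0,"rx": 0,"ry": 0,"rz": 0},
  {"x": 0,"y": 3.5,"z": 0,"rx": 0,"ry": 0,"rz": 0},
  {"x": 0,"y": 3.5,"z": 0,"rx": 0,"ry": 0,"rz": 0},
  {"x": 0,"y": 0,"z": 0,"rx": 0,"ry": 0,"rz": 0},
  {"x": 0,"y": 0,"z": 0,"rx": 0,"ry": 0,"rz": 0},
])

```text
clock: 2.08
tool_pos: [0.5383, 0.0179, 0.3011]
eef_rot: [0.706, 0.708, -0.0, -0.0]
wrist_force: [-0.4, -0.7, 0.8]
width: 0.0856
gripper_force: 0.0
```

```bash
cat >> h.py <<'E'
def quads(img,lo,hi,amin=60,amax=6000):
    """HSV-range blobs -> (area, minAreaRect centre, size, angle)"""
    m=cv2.inRange(cv2.cvtColor(img,cv2.COLOR_BGR2HSV),lo,hi); out=[]
    for c in cv2.findContours(m,cv2.RETR_LIST,cv2.CHAIN_APPROX_NONE)[0]:
        a=cv2.contourArea(c)
        if amin<a<amax: q=cv2.minAreaRect(c); out.append((int(a),np.round(q[0],1).tolist(),np.round(q[1],1).tolist(),round(q[2],1)))
    return out
E
python3 - <<'E'
from h import *
s=snapshot("wrist"); np.save("w2.npy",s,allow_pickle=True); cv2.imwrite("pics/w3.png",s["img"])
print(r.observe()["tool_pos"])
for f in("w1","w2"):
    s=np.load(f+".npy",allow_pickle=True).item(); print(f)
    print("white",[q for q in quads(s["img"],(0,0,225),(180,40,255))])
    for c,lo,hi in(("yel",(20,120,70),(33,255,255)),("grn",(50,100,70),(80,255,255)),("blue",(112,190,40),(125,255,255))): print(c,quads(s["img"],lo,hi))
E
```

```text
[0.53860227 0.01695408 0.30116106]
w1
white [(396, [252.0, 216.0], [17.3, 24.9], 3.2), (475, [457.5, 160.5], [22.6, 26.9], 45.0), (423, [253.0, 145.5], [23.0, 26.0], 90.0), (291, [146.9, 90.8], [37.5, 35.3], 12.1), (602, [258.6, 71.2], [20.2, 32.3], 2.2), (4900, [255.4, 103.7], [49.1, 118.6], 3.7)]
yel []
grn [(468, [145.0, 92.0], [24.0, 24.0], 90.0)]
blue []
w2
white [(315, [434.8, 288.3], [18.4, 21.9], 45.0), (292, [254.0, 244.0], [18.0, 24.0], 90.0), (411, [259.0, 206.5], [25.0, 18.0], 90.0), (220, [157.0, 198.0], [30.0, 32.0], 90.0), (3642, [256.9, 216.6], [44.7, 96.2], 2.5), (2496, [261.0, 131.8], [51.5, 61.1], 17.5), (1892, [448.3, 30.9], [46.8, 54.5], 37.6)]
yel [(795, [262.6, 126.9], [47.1, 19.1], 17.1)]
grn [(351, [156.0, 200.0], [21.2, 21.2], 45.0)]
blue []
```

View pics/w3.png

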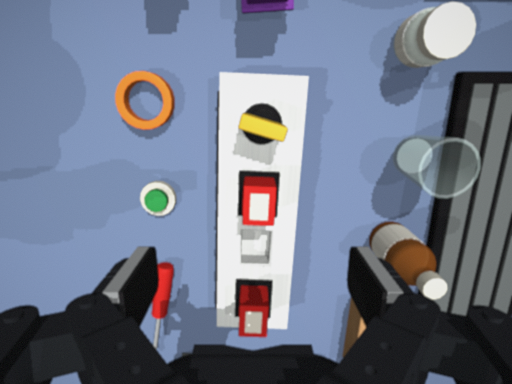

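The wrist view shows the red B label at (259,206), the yellow clamp bar at (263,127) tilted about 17 deg, the dock's far corners at (220,73) and (308,75), and the button at (156,199). Now I'll compute the dock frame and heights.

Run:
```python
from h import *
a,b=[np.load(f+".npy",allow_pickle=True).item() for f in("w1","w2")]
print("redB",tri((a,258.6,71.2),(b,259,206.5)),"redA1",onz(a,252,216,.096))
print("redA",tri((a,252,216),(b,253,323)))
print("btn",tri((a,145,92),(b,156,200)))
for z in(.09,.097): 
    for dx,dy in((-.5,0),(.5,0),(0,0)):
        t=np.radians(17.1); print("bar",z,onz(b,262.6+47*dx*np.cos(t),126.9+47*dx*np.sin(t),z))
# dock corners from white+all-bright mask edges
for f,s in(("a",a),("b",b)):
    h=cv2.cvtColor(s["img"],cv2.COLOR_BGR2HSV); m=cv2.inRange(h,(0,0,190),(180,45,255)); 
    L=[];R=[]
    for v in range(0 if f=="a" else 80, 235 if f=="a" else 325,4):
        u=np.flatnonzero(m[v,180:340])+180
        L.append(onz(s,u[0]-.5,v,.045)[:2]);R.append(onz(s,u[-1]+.5,v,.045)[:2])
    for E in(L,R):
        E=np.array(E); p=np.polyfit(E[:,1],E[:,0],1); res=E[:,0]-np.polyval(p,E[:,1]); k=abs(res)<.003; p=np.polyfit(E[k,1],E[k,0],1); print(f,"edge x=",p,res.std())
    c=np.flatnonzero(m[:,225]); print("col225 rows",c.min(),c.max(), onz(s,225,c.min()-.5,.045),onz(s,225,c.max()+.5,.045))
    # hole: dark grey within
    c=np.array([[239,120],[272,120],[270,161],[238,161]]) if f=="a" else None
    if c is not None: print("hole",[onz(s,*q,.045).round(3) for q in c])
print("dockend right", onz(b,300,73.5,.045))
cv2.imwrite("pics/crop.png",cv2.resize(a["img"][30:250,200:310],None,fx=2.7,fy=2.7,interpolation=cv2.INTER_CUBIC))
```

```text
redB [ 0.54398976 -0.02614386  0.09572824] redA1 [ 0.53800827 -0.17584783  0.096     ]
redA [ 0.53796685 -0.17468887  0.09903493]
btn [ 0.40673286 -0.04512796  0.01580155]
bar 0.09 [0.52411854 0.06589441 0.09      ]
bar 0.09 [0.57072207 0.05192084 0.09      ]
bar 0.09 [0.5472815  0.05894924 0.09      ]
bar 0.097 [0.52438649 0.06639368 0.097     ]
bar 0.097 [0.57002663 0.05270898 0.097     ]
bar 0.097 [0.54707062 0.05959209 0.097     ]
a edge x= [0.03973491 0.49509831] 0.0003604435702845564
a edge x= [0.03949274 0.59541105] 0.00032846696310225026
col225 rows 0 237 [0.50863431 0.04812491 0.045     ] [ 0.50308032 -0.22522761  0.045     ]
hole [array([ 0.522, -0.076,  0.045]), array([ 0.561, -0.076,  0.045]), array([ 0.559, -0.124,  0.045]), array([ 0.521, -0.125,  0.045])]
b edge x= [0.02814316 0.4954328 ] 0.01329115107910142
b edge x= [0.03961954 0.59551975] 0.00035989810713629695
col225 rows 72 307 [0.50595252 0.11568055 0.045     ] [ 0.49905388 -0.19259271  0.045     ]
dockend right [0.58984423 0.11373591 0.045     ]
```

View pics/crop.png

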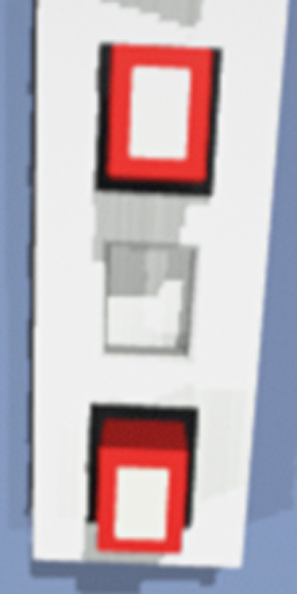

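Dock measured: centre line x = 0.5453 + 0.0396·y, yaw -0.04. Sockets are at (0.538,-0.175), (0.541,-0.101) and (0.544,-0.026), and the clamp is at (0.547,0.059). The crop confirms red, empty, red. Picking red A.

Request:
servo_tool([
  {"x": 0,"y": -3.85,"z": -1.5,"rx": 0,"ry": 0,"rz": -0.021},
  {"x": 0,"y": -3.85,"z": -1.5,"rx": 0,"ry": 0,"rz": -0.021},
  {"x": 0,"y": -3.85,"z": -1.5,"rx": 0,"ry": 0,"rz": 0},
  {"x": 0,"y": -3.85,"z": -1.5,"rx": 0,"ry": 0,"rz": 0},
  {"x": 0,"y": -3.85,"z": -1.5,"rx": 0,"ry": 0,"rz": 0},
  {"x": -0.1,"y": 0,"z": -3.5,"rx": 0,"ry": 0,"rz": 0},
  {"x": 0,"y": 0,"z": -3.5,"rx": 0,"ry": 0,"rz": 0},
  {"x": 0,"y": 0,"z": -3,"rx": 0,"ry": 0,"rz": 0},
  {"x": 0,"y": 0,"z": 0,"rx": 0,"ry": 0,"rz": 0},
])

```text
clock: 2.88
tool_pos: [0.5329, -0.1755, 0.1204]
eef_rot: [0.723, 0.691, -0.002, -0.005]
wrist_force: [-1.9, -0.2, -0.2]
width: 0.0855
gripper_force: 0.0
```

Request:
servo_tool([
  {"x": 0,"y": 0,"z": 0,"rx": 0,"ry": 0,"rz": 0},
  {"x": 0,"y": 0,"z": 0,"rx": 0,"ry": 0,"rz": 0},
])

```text
clock: 3.05
tool_pos: [0.5386, -0.1762, 0.1278]
eef_rot: [0.722, 0.692, 0.0, 0.001]
wrist_force: [0.6, 0.2, -0.0]
width: 0.0852
gripper_force: 0.0
```

Request:
servo_tool([
  {"x": 0,"y": 0.05,"z": -3,"rx": 0,"ry": 0,"rz": 0},
  {"x": 0,"y": 0,"z": -2,"rx": 0,"ry": 0,"rz": 0},
  {"x": 0,"y": 0,"z": -0.8,"rx": 0,"ry": 0,"rz": 0},
  {"x": 0,"y": 0,"z": 0,"rx": 0,"ry": 0,"rz": 0},
  {"x": 0,"y": 0,"z": 0,"rx": 0,"ry": 0,"rz": 0},
])

```text
clock: 3.47
tool_pos: [0.5391, -0.1747, 0.0699]
eef_rot: [0.721, 0.692, 0.0, 0.001]
wrist_force: [-0.2, -0.8, 0.1]
width: 0.0852
gripper_force: 0.0
```

Request:
servo_tool([
  {"x": 0,"y": 0,"z": 0,"rx": 0,"ry": 0,"rz": 0},
  {"x": 0,"y": 0,"z": 0,"rx": 0,"ry": 0,"rz": 0},
  {"x": 0,"y": 0,"z": 0,"rx": 0,"ry": 0,"rz": 0},
  {"x": 0,"y": 0,"z": 0,"rx": 0,"ry": 0,"rz": 0},
  {"x": 0,"y": 0,"z": 0,"rx": 0,"ry": 0,"rz": 0},
  {"x": 0,"y": 0,"z": 0,"rx": 0,"ry": 0,"rz": 0},
], claw=-1, newtons=60)

```text
clock: 3.97
tool_pos: [0.5387, -0.1744, 0.0692]
eef_rot: [0.721, 0.692, 0.0, 0.001]
wrist_force: [-0.1, 0.2, 6.3]
width: 0.0354
gripper_force: 60.7
```

Request:
servo_tool([
  {"x": 0,"y": 0,"z": 1,"rx": 0,"ry": 0,"rz": 0},
  {"x": 0,"y": 0,"z": 2.5,"rx": 0,"ry": 0,"rz": 0},
  {"x": 0,"y": 0,"z": 3,"rx": 0,"ry": 0,"rz": 0},
  {"x": -1,"y": -3.5,"z": 0,"rx": 0,"ry": 0,"rz": 0},
  {"x": -1,"y": -3.7,"z": 0,"rx": 0,"ry": 0,"rz": 0},
  {"x": -1,"y": -3.7,"z": 0,"rx": 0,"ry": 0,"rz": 0},
  {"x": -1,"y": -3.7,"z": 0,"rx": 0,"ry": 0,"rz": 0},
  {"x": -1,"y": -3.7,"z": 0,"rx": 0,"ry": 0,"rz": 0},
  {"x": -0.5,"y": -3.5,"z": 0,"rx": 0,"ry": 0,"rz": 0},
  {"x": 0,"y": 0,"z": 0,"rx": 0,"ry": 0,"rz": 0},
])

```text
clock: 4.8
tool_pos: [0.4815, -0.3991, 0.1337]
eef_rot: [0.724, 0.69, -0.002, 0.002]
wrist_force: [1.9, 0.2, -1.4]
width: 0.0353
gripper_force: 63.3
```

Run:
```python
from h import *
print(r.observe()["tool_pos"],r.observe()["width"])
for n in("scene","side"):
    s=snapshot(n); np.save(n+"1.npy",s,allow_pickle=True); print(n,[(b) for b in blobs(s["img"],0,6,150,70)])
    cv2.imwrite(f"pics/{n}1.png",s["img"])
a=cv2.imread("pics/scene1.png")[60:300,80:420]; b=cv2.imread("pics/side1.png")[80:384,150:400]
cv2.imwrite("pics/c1.png",np.hstack([cv2.resize(a,(440,310)),cv2.resize(b,(330,401))[0:310]]) if 0 else np.hstack([cv2.resize(a,(425,300)),cv2.resize(b,(247,300))]))
```

```text
[ 0.48147847 -0.3991394   0.13373897] 0.03534485073454591
scene [(109, np.float64(158.3), np.float64(116.9)), (105, np.float64(226.3), np.float64(146.1)), (30, np.float64(17.7), np.float64(156.9)), (36, np.float64(27.8), np.float64(161.9)), (40, np.float64(37.7), np.float64(166.8)), (40, np.float64(48.1), np.float64(171.5)), (39, np.float64(58.2), np.float64(176.7)), (42, np.float64(69.0), np.float64(181.9)), (154, np.float64(248.9), np.float64(188.6))]
side [(239, np.float64(194.1), np.float64(266.2)), (152, np.float64(236.2), np.float64(322.6)), (82, np.float64(386.5), np.float64(345.5)), (87, np.float64(392.9), np.float64(363.5)), (50, np.float64(399.5), np.float64(380.4))]
```

View pics/c1.png

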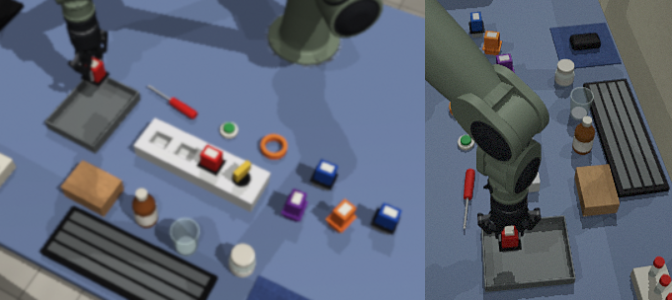

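The crops show red A held over the tray's near edge and the other objects in place. The tray centre needs a check with rays on the rim plane.

Run:
```python
from h import *
for n,C in(("scene",((155,118),(191,136),(152,181),(118,155))),("side",((211,371),(207,305),(297,300),(299,364)))):
    s=np.load(n+"0.npy",allow_pickle=True).item(); P=np.array([onz(s,*c,.035)[:2] for c in C]); print(P.round(3).tolist(),P.mean(0))
s=np.load("w1.npy",allow_pickle=True).item(); print(onz(s,172,281,.035),onz(s,316,284,.035))
```

```text
[[0.427, -0.453], [0.437, -0.301], [0.65, -0.317], [0.616, -0.473]] [ 0.53232235 -0.38620793]
[[0.416, -0.472], [0.424, -0.312], [0.645, -0.331], [0.615, -0.487]] [ 0.52517523 -0.40048191]
[ 0.42723208 -0.29596593  0.035     ] [ 0.62741516 -0.29980935  0.035     ]
```

Request:
servo_tool([
  {"x": 0,"y": 1,"z": -3,"rx": 0,"ry": 0,"rz": 0},
  {"x": 0,"y": 0,"z": -2.5,"rx": 0,"ry": 0,"rz": 0},
  {"x": 0,"y": 0,"z": -1.5,"rx": 0,"ry": 0,"rz": 0},
  {"x": 0,"y": 0,"z": -0.8,"rx": 0,"ry": 0,"rz": 0},
  {"x": 0,"y": 0,"z": 0,"rx": 0,"ry": 0,"rz": 0},
  {"x": 0,"y": 0,"z": 0,"rx": 0,"ry": 0,"rz": 0},
])

```text
clock: 5.4
tool_pos: [0.4835, -0.3814, 0.0557]
eef_rot: [0.721, 0.693, 0.0, -0.0]
wrist_force: [-0.5, 0.5, -1.9]
width: 0.0354
gripper_force: 63.4
```

Request:
servo_tool([
  {"x": 0,"y": 0,"z": 0,"rx": 0,"ry": 0,"rz": 0},
  {"x": 0,"y": 0,"z": 0,"rx": 0,"ry": 0,"rz": 0},
  {"x": 0,"y": 0,"z": 0,"rx": 0,"ry": 0,"rz": 0},
  {"x": 0,"y": 0,"z": 0,"rx": 0,"ry": 0,"rz": 0},
], claw=1)

```text
clock: 5.73
tool_pos: [0.4836, -0.3827, 0.0562]
eef_rot: [0.721, 0.692, 0.0, 0.001]
wrist_force: [-1.0, 0.8, -0.1]
width: 0.0814
gripper_force: 0.0
```

Request:
servo_tool([
  {"x": 0,"y": 0,"z": 4,"rx": 0,"ry": 0,"rz": 0},
  {"x": 0,"y": 0,"z": 4,"rx": 0,"ry": 0,"rz": 0},
  {"x": 0,"y": 0,"z": 3,"rx": 0,"ry": 0,"rz": 0},
  {"x": 0.6,"y": 3.5,"z": 0,"rx": 0,"ry": 0,"rz": 0},
  {"x": 0.6,"y": 3.5,"z": 0,"rx": 0,"ry": 0,"rz": 0},
  {"x": 0.6,"y": 3.5,"z": 0,"rx": 0,"ry": 0,"rz": 0},
  {"x": 0.6,"y": 3.5,"z": 0,"rx": 0,"ry": 0,"rz": 0},
  {"x": 0.6,"y": 3.5,"z": 0,"rx": 0,"ry": 0,"rz": 0},
  {"x": 0.6,"y": 3.5,"z": 0,"rx": 0,"ry": 0,"rz": 0},
  {"x": 0.6,"y": 3.5,"z": 0,"rx": 0,"ry": 0,"rz": 0},
])

```text
clock: 6.57
tool_pos: [0.5253, -0.1357, 0.1659]
eef_rot: [0.722, 0.692, 0.0, 0.0]
wrist_force: [1.2, 0.1, 0.2]
width: 0.0854
gripper_force: 0.0
```

Request:
servo_tool([
  {"x": 0.6,"y": 3.5,"z": 0,"rx": 0,"ry": 0,"rz": 0},
  {"x": 0.6,"y": 3.5,"z": 0,"rx": 0,"ry": 0,"rz": 0},
  {"x": 0.6,"y": 3.5,"z": 0,"rx": 0,"ry": 0,"rz": 0},
  {"x": 0.6,"y": 0.6,"z": -3,"rx": 0,"ry": 0,"rz": 0},
  {"x": 0,"y": 0,"z": 0,"rx": 0,"ry": 0,"rz": 0},
  {"x": 0,"y": 0,"z": 0,"rx": 0,"ry": 0,"rz": 0},
  {"x": 0,"y": 0,"z": 0,"rx": 0,"ry": 0,"rz": 0},
])

```text
clock: 7.15
tool_pos: [0.5491, -0.0269, 0.1359]
eef_rot: [0.722, 0.692, -0.0, 0.0]
wrist_force: [1.5, -0.3, 0.3]
width: 0.0858
gripper_force: 0.0
```

Request:
servo_tool([
  {"x": -0.45,"y": 0,"z": -3,"rx": 0,"ry": 0,"rz": 0},
  {"x": 0,"y": 0,"z": -2,"rx": 0,"ry": 0,"rz": 0},
  {"x": 0,"y": 0,"z": -1.3,"rx": 0,"ry": 0,"rz": 0},
  {"x": 0,"y": 0,"z": 0,"rx": 0,"ry": 0,"rz": 0},
  {"x": 0,"y": 0,"z": 0,"rx": 0,"ry": 0,"rz": 0},
])

```text
clock: 7.57
tool_pos: [0.5446, -0.0274, 0.0729]
eef_rot: [0.722, 0.692, -0.0, 0.0]
wrist_force: [0.0, -0.5, 0.6]
width: 0.0853
gripper_force: 0.0
```

Request:
servo_tool([
  {"x": 0,"y": 0,"z": 0,"rx": 0,"ry": 0,"rz": 0},
  {"x": 0,"y": 0,"z": 0,"rx": 0,"ry": 0,"rz": 0},
  {"x": 0,"y": 0,"z": 0,"rx": 0,"ry": 0,"rz": 0},
  {"x": 0,"y": 0,"z": 0,"rx": 0,"ry": 0,"rz": 0},
  {"x": 0,"y": 0,"z": 0,"rx": 0,"ry": 0,"rz": 0},
  {"x": 0,"y": 0,"z": 0,"rx": 0,"ry": 0,"rz": 0},
], claw=-1, newtons=60)

```text
clock: 8.07
tool_pos: [0.5454, -0.0264, 0.0733]
eef_rot: [0.721, 0.692, 0.0, 0.001]
wrist_force: [0.3, -0.3, 5.9]
width: 0.0351
gripper_force: 60.7
```

Request:
servo_tool([
  {"x": 0,"y": 0,"z": 1,"rx": 0,"ry": 0,"rz": 0},
  {"x": 0,"y": 0,"z": 2.5,"rx": 0,"ry": 0,"rz": 0},
  {"x": 0,"y": 0,"z": 3.5,"rx": 0,"ry": 0,"rz": 0},
  {"x": 0.2,"y": -3.6,"z": 0,"rx": 0,"ry": 0,"rz": 0},
  {"x": 0.2,"y": -3.6,"z": 0,"rx": 0,"ry": 0,"rz": 0},
  {"x": 0.3,"y": -3.6,"z": 0,"rx": 0,"ry": 0,"rz": 0},
  {"x": 0.3,"y": -3.6,"z": 0,"rx": 0,"ry": 0,"rz": 0},
  {"x": 0.3,"y": -3.6,"z": 0,"rx": 0,"ry": 0,"rz": 0},
  {"x": 0.3,"y": -3.6,"z": 0,"rx": 0,"ry": 0,"rz": 0},
  {"x": 0.3,"y": -3.6,"z": 0,"rx": 0,"ry": 0,"rz": 0},
])

```text
clock: 8.9
tool_pos: [0.5631, -0.2796, 0.1425]
eef_rot: [0.721, 0.692, -0.0, -0.0]
wrist_force: [0.6, 0.7, -1.2]
width: 0.0353
gripper_force: 63.7
```

Request:
servo_tool([
  {"x": 0.3,"y": -3.6,"z": 0,"rx": 0,"ry": 0,"rz": 0},
  {"x": 0.3,"y": -3.6,"z": 0,"rx": 0,"ry": 0,"rz": 0},
  {"x": 0.3,"y": -3.4,"z": 0,"rx": 0,"ry": 0,"rz": 0},
  {"x": 0,"y": 0,"z": 0,"rx": 0,"ry": 0,"rz": 0},
  {"x": 0,"y": 0,"z": 0,"rx": 0,"ry": 0,"rz": 0},
  {"x": 0,"y": 0,"z": 0,"rx": 0,"ry": 0,"rz": 0},
])

```text
clock: 9.4
tool_pos: [0.5719, -0.3835, 0.1418]
eef_rot: [0.722, 0.692, 0.0, -0.001]
wrist_force: [-0.2, 0.4, -2.1]
width: 0.0355
gripper_force: 63.5
```

Request:
servo_tool([
  {"x": 0.5,"y": 0,"z": -3,"rx": 0,"ry": 0,"rz": 0},
  {"x": 0,"y": 0,"z": -2.7,"rx": 0,"ry": 0,"rz": 0},
  {"x": 0,"y": 0,"z": -1.5,"rx": 0,"ry": 0,"rz": 0},
  {"x": 0,"y": 0,"z": -0.9,"rx": 0,"ry": 0,"rz": 0},
  {"x": 0,"y": 0,"z": 0,"rx": 0,"ry": 0,"rz": 0},
  {"x": 0,"y": 0,"z": 0,"rx": 0,"ry": 0,"rz": 0},
])

```text
clock: 9.9
tool_pos: [0.5778, -0.3832, 0.0617]
eef_rot: [0.721, 0.693, 0.0, -0.0]
wrist_force: [0.3, 0.0, -1.7]
width: 0.0354
gripper_force: 63.7
```

Request:
servo_tool([
  {"x": 0,"y": 0,"z": 0,"rx": 0,"ry": 0,"rz": 0},
  {"x": 0,"y": 0,"z": 0,"rx": 0,"ry": 0,"rz": 0},
  {"x": 0,"y": 0,"z": 0,"rx": 0,"ry": 0,"rz": 0},
  {"x": 0,"y": 0,"z": 0,"rx": 0,"ry": 0,"rz": 0},
], claw=1)

```text
clock: 10.23
tool_pos: [0.5783, -0.3848, 0.0627]
eef_rot: [0.721, 0.692, 0.0, 0.001]
wrist_force: [0.3, -0.6, -0.2]
width: 0.0817
gripper_force: 0.0
```

Request:
servo_tool([
  {"x": 0,"y": 0,"z": 4,"rx": 0,"ry": 0,"rz": 0},
  {"x": 0,"y": 0,"z": 4,"rx": 0,"ry": 0,"rz": 0},
  {"x": 0,"y": 1,"z": 4,"rx": 0,"ry": 0,"rz": 0},
  {"x": -0.7,"y": 3,"z": 2,"rx": 0,"ry": 0,"rz": 0},
  {"x": -0.7,"y": 3.5,"z": 2,"rx": 0,"ry": 0,"rz": 0},
  {"x": -0.7,"y": 3.5,"z": 2,"rx": 0,"ry": 0,"rz": 0},
  {"x": -0.7,"y": 3.5,"z": 2,"rx": 0,"ry": 0,"rz": 0},
  {"x": -0.7,"y": 3.8,"z": 1,"rx": 0,"ry": 0,"rz": 0},
  {"x": -0.7,"y": 3.8,"z": 1,"rx": 0,"ry": 0,"rz": 0},
  {"x": -0.7,"y": 3.8,"z": 1,"rx": 0,"ry": 0,"rz": 0},
])

```text
clock: 11.07
tool_pos: [0.5281, -0.1237, 0.2927]
eef_rot: [0.722, 0.692, 0.0, 0.001]
wrist_force: [0.7, 0.9, -0.6]
width: 0.0851
gripper_force: 0.0
```

Request:
servo_tool([
  {"x": -0.7,"y": 3.8,"z": 0,"rx": 0,"ry": 0,"rz": 0},
  {"x": -0.7,"y": 3.8,"z": 0,"rx": 0,"ry": 0,"rz": 0},
  {"x": -0.7,"y": 3.8,"z": 0,"rx": 0,"ry": 0,"rz": 0},
  {"x": -0.7,"y": 3.8,"z": 0,"rx": 0,"ry": 0,"rz": 0},
  {"x": -0.7,"y": 3.8,"z": 0,"rx": 0,"ry": 0,"rz": 0},
  {"x": -0.7,"y": 3.8,"z": 0,"rx": 0,"ry": 0,"rz": 0},
  {"x": 0,"y": 3,"z": 0,"rx": 0,"ry": 0,"rz": 0},
  {"x": 0,"y": 0,"z": 0,"rx": 0,"ry": 0,"rz": 0},
  {"x": 0,"y": 0,"z": 0,"rx": 0,"ry": 0,"rz": 0},
  {"x": 0,"y": 0,"z": 0,"rx": 0,"ry": 0,"rz": 0},
])

```text
clock: 11.9
tool_pos: [0.4867, 0.1325, 0.2916]
eef_rot: [0.721, 0.693, 0.0, 0.0]
wrist_force: [-0.6, 0.0, 0.5]
width: 0.0852
gripper_force: 0.0
```

Run:
```python
from h import *
s=snapshot("wrist"); np.save("w4.npy",s,allow_pickle=True); cv2.imwrite("pics/w4.png",s["img"]); print(r.observe()["tool_pos"])
print("white",quads(s["img"],(0,0,225),(180,40,255)))
print("blue",quads(s["img"],(105,150,40),(125,255,255)))
for n in("scene","side"):
    t=snapshot(n); np.save(n+"2.npy",t,allow_pickle=True); print(n,blobs(t["img"],0,6,150,70))
```

```text
[0.48679187 0.13199939 0.2915403 ]
white [(680, [300.0, 323.0], [32.0, 32.0], 0.0), (179, [203.7, 276.5], [31.0, 23.0], 21.8), (321, [298.5, 271.0], [18.0, 21.0], 90.0), (1101, [302.0, 275.5], [34.0, 35.0], 0.0), (2246, [308.9, 224.5], [55.8, 54.8], 14.0), (1668, [483.6, 134.3], [43.4, 50.1], 26.6), (518, [314.3, 91.9], [19.8, 29.2], 84.3), (569, [202.2, 63.2], [32.1, 19.4], 84.8)]
blue [(835, [202.1, 63.4], [37.0, 24.6], 85.2), (1797, [204.2, 64.0], [50.2, 38.5], 85.8)]
scene [(184, np.float64(163.3), np.float64(134.6)), (101, np.float64(226.2), np.float64(146.1)), (178, np.float64(147.2), np.float64(155.7)), (30, np.float64(17.7), np.float64(156.9)), (35, np.float64(27.7), np.float64(161.9)), (40, np.float64(37.7), np.float64(166.8)), (40, np.float64(48.1), np.float64(171.5)), (39, np.float64(58.2), np.float64(176.7)), (42, np.float64(69.0), np.float64(181.9))]
side [(193, np.float64(193.9), np.float64(266.3)), (237, np.float64(275.0), np.float64(320.4)), (225, np.float64(235.1), np.float64(325.8)), (79, np.float64(386.4), np.float64(345.7)), (80, np.float64(393.0), np.float64(363.4)), (54, np.float64(399.8), np.float64(380.6))]
```

View pics/w4.png

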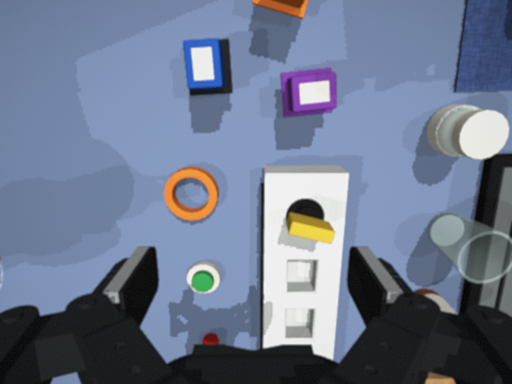

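The wrist view shows both sockets empty at (300,275) and (300,323), blue cell N's label at (202,63), the purple look-alike at (313,92), orange at (282,3) and the clamp at (311,228). The scene blobs put both red cells in the tray. Moving over blue N for a second view.

```bash
cat >> h.py <<'E'
def label(s,lo=(0,0,225),hi=(180,40,255),near=None,z=.075,amin=150):
    """white label nearest pixel -> centre px, world centre on plane, yaw of its long side vs +y"""
    m=cv2.inRange(cv2.cvtColor(s["img"],cv2.COLOR_BGR2HSV),lo,hi)
    best=min((c for c in cv2.findContours(m,cv2.RETR_EXTERNAL,cv2.CHAIN_APPROX_NONE)[0] if cv2.contourArea(c)>amin),key=lambda c:np.hypot(*(np.array(cv2.minAreaRect(c)[0])-near)))
    W=np.array([onz(s,*p[0],z)[:2] for p in best]).astype(np.float32)*1000
    q=cv2.minAreaRect(W); B=cv2.boxPoints(q); e=[B[1]-B[0],B[2]-B[1]]; L=max(e,key=np.linalg.norm); L=L*np.sign(L[1])
    return np.array(cv2.minAreaRect(best)[0]), np.array(q[0])/1000, np.arctan2(-L[0],L[1]), np.array(q[1])
E
python3 - <<'E'
from h import *
s=np.load("w4.npy",allow_pickle=True).item(); print(label(s,near=(202,63)))
E
```

```text
(array([202.20083618,  63.20900726]), array([0.43976569, 0.23714235]), np.float32(0.012280615), array([19.39162064, 29.54265404]))
```

Request:
servo_tool([
  {"x": -1,"y": 3,"z": -1,"rx": 0,"ry": 0,"rz": 0},
  {"x": -1,"y": 3,"z": -1,"rx": 0,"ry": 0,"rz": 0},
  {"x": -1,"y": 0,"z": -1,"rx": 0,"ry": 0,"rz": 0},
  {"x": -1,"y": 0,"z": 0,"rx": 0,"ry": 0,"rz": 0},
  {"x": 0,"y": 0,"z": 0,"rx": 0,"ry": 0,"rz": 0},
  {"x": 0,"y": 0,"z": 0,"rx": 0,"ry": 0,"rz": 0},
  {"x": 0,"y": 0,"z": 0,"rx": 0,"ry": 0,"rz": 0},
])

```text
clock: 12.63
tool_pos: [0.4477, 0.192, 0.2622]
eef_rot: [0.722, 0.692, 0.001, 0.001]
wrist_force: [-0.9, -0.1, 0.8]
width: 0.0853
gripper_force: 0.0
```

Run:
```python
from h import *
a=np.load("w4.npy",allow_pickle=True).item(); A=label(a,near=(202,63))
s=snapshot("wrist"); np.save("w5.npy",s,allow_pickle=True); cv2.imwrite("pics/w5.png",s["img"]); print(r.observe()["tool_pos"])
g=proj(s,[*A[1],.075])[0]; B=label(s,near=g); print(g,B); print("tri",tri((a,*A[0]),(s,*B[0])))
print([q for q in quads(s["img"],(0,0,225),(180,40,255),150)])
```

```text
[0.44777425 0.19212456 0.26212095]
[243.14801681 125.37126016] (array([243.09136963, 125.27919006]), array([0.43969107, 0.23705652]), np.float32(0.017581845), array([19.9688797 , 30.11322021]))
tri [0.43978455 0.23730049 0.07540298]
[(644, [336.0, 327.5], [34.0, 33.0], 0.0), (5918, [341.1, 293.1], [86.4, 136.0], 2.5), (585, [358.1, 153.3], [20.5, 31.8], 84.8), (615, [243.1, 125.3], [31.9, 20.9], 85.9), (762, [336.2, 31.1], [33.1, 25.0], 16.7)]
```

View pics/w5.png

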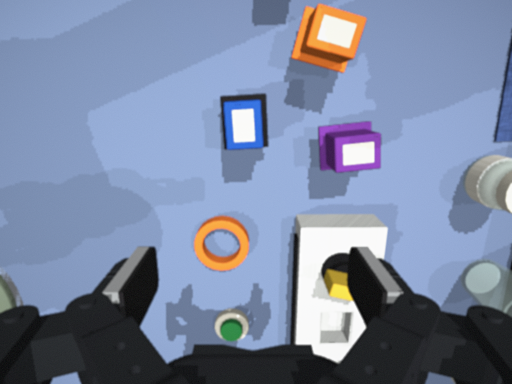

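Blue N is at (0.440,0.237), top 75 mm, yaw +0.015. In this view its label is at (243,125), with purple at (358,153) and orange at (336,31) as close neighbours. Picking it.

Request:
servo_tool([
  {"x": -0.4,"y": 2.2,"z": -3,"rx": 0,"ry": 0,"rz": 0.055},
  {"x": -0.4,"y": 2.3,"z": -3,"rx": 0,"ry": 0,"rz": 0},
  {"x": 0,"y": 0,"z": -3.5,"rx": 0,"ry": 0,"rz": 0},
  {"x": 0,"y": 0,"z": -2.5,"rx": 0,"ry": 0,"rz": 0},
  {"x": 0,"y": 0,"z": 0,"rx": 0,"ry": 0,"rz": 0},
  {"x": 0,"y": 0,"z": 0,"rx": 0,"ry": 0,"rz": 0},
  {"x": 0,"y": 0,"z": 0,"rx": 0,"ry": 0,"rz": 0},
])

```text
clock: 13.27
tool_pos: [0.4402, 0.2378, 0.1429]
eef_rot: [0.702, 0.712, 0.001, 0.001]
wrist_force: [0.3, 0.7, 0.5]
width: 0.085
gripper_force: 0.0
```

Request:
servo_tool([
  {"x": 0,"y": 0,"z": -3.5,"rx": 0,"ry": 0,"rz": 0},
  {"x": 0,"y": 0,"z": -3,"rx": 0,"ry": 0,"rz": 0},
  {"x": 0,"y": 0,"z": -2,"rx": 0,"ry": 0,"rz": 0},
  {"x": 0,"y": 0,"z": -0.6,"rx": 0,"ry": 0,"rz": 0},
  {"x": 0,"y": 0,"z": 0,"rx": 0,"ry": 0,"rz": 0},
  {"x": 0,"y": 0,"z": 0,"rx": 0,"ry": 0,"rz": 0},
])

```text
clock: 13.77
tool_pos: [0.4402, 0.2382, 0.052]
eef_rot: [0.702, 0.712, 0.001, 0.001]
wrist_force: [-0.4, 0.6, 0.0]
width: 0.0851
gripper_force: 0.0
```

Request:
servo_tool([
  {"x": 0,"y": 0,"z": 0,"rx": 0,"ry": 0,"rz": 0},
  {"x": 0,"y": 0,"z": 0,"rx": 0,"ry": 0,"rz": 0},
  {"x": 0,"y": 0,"z": 0,"rx": 0,"ry": 0,"rz": 0},
  {"x": 0,"y": 0,"z": 0,"rx": 0,"ry": 0,"rz": 0},
  {"x": 0,"y": 0,"z": 0,"rx": 0,"ry": 0,"rz": 0},
  {"x": 0,"y": 0,"z": 0,"rx": 0,"ry": 0,"rz": 0},
], claw=-1, newtons=60)

```text
clock: 14.27
tool_pos: [0.4393, 0.238, 0.0511]
eef_rot: [0.702, 0.712, 0.001, 0.0]
wrist_force: [-0.2, -0.1, 5.9]
width: 0.0355
gripper_force: 60.6
```

Request:
servo_tool([
  {"x": 0,"y": 0,"z": 2,"rx": 0,"ry": 0,"rz": 0},
  {"x": 0,"y": 0,"z": 3.5,"rx": 0,"ry": 0,"rz": 0},
  {"x": 0,"y": 0,"z": 4,"rx": 0,"ry": 0,"rz": 0},
  {"x": 0,"y": 0,"z": 4,"rx": 0,"ry": 0,"rz": 0},
  {"x": 0,"y": 0,"z": 0,"rx": 0,"ry": 0,"rz": 0},
  {"x": 0,"y": 0,"z": 0,"rx": 0,"ry": 0,"rz": 0},
])

```text
clock: 14.77
tool_pos: [0.4402, 0.2385, 0.1876]
eef_rot: [0.702, 0.712, 0.002, 0.001]
wrist_force: [-0.6, -0.3, -1.9]
width: 0.0353
gripper_force: 60.6
```

Request:
servo_tool([
  {"x": 1.3,"y": -3.3,"z": 0,"rx": 0,"ry": 0,"rz": -0.027},
  {"x": 1.3,"y": -3.3,"z": 0,"rx": 0,"ry": 0,"rz": -0.028},
  {"x": 1.3,"y": -3.3,"z": 0,"rx": 0,"ry": 0,"rz": 0},
  {"x": 1.3,"y": -3.3,"z": 0,"rx": 0,"ry": 0,"rz": 0},
  {"x": 1.3,"y": -3.3,"z": 0,"rx": 0,"ry": 0,"rz": 0},
  {"x": 1.3,"y": -3.3,"z": 0,"rx": 0,"ry": 0,"rz": 0},
  {"x": 1.3,"y": -3.3,"z": 0,"rx": 0,"ry": 0,"rz": 0},
  {"x": 1.3,"y": -3.3,"z": 0,"rx": 0,"ry": 0,"rz": 0},
  {"x": 0,"y": 0,"z": 0,"rx": 0,"ry": 0,"rz": 0},
  {"x": 0,"y": 0,"z": 0,"rx": 0,"ry": 0,"rz": 0},
])

```text
clock: 15.6
tool_pos: [0.5417, -0.0278, 0.1829]
eef_rot: [0.723, 0.691, -0.001, -0.002]
wrist_force: [-0.1, 0.2, -2.9]
width: 0.0352
gripper_force: 60.7
```

Request:
servo_tool([
  {"x": 0,"y": 0,"z": -3,"rx": 0,"ry": 0,"rz": 0},
  {"x": 0,"y": 0,"z": -3,"rx": 0,"ry": 0,"rz": 0},
  {"x": 0,"y": 0,"z": -1.5,"rx": 0,"ry": 0,"rz": 0},
  {"x": 0,"y": 0,"z": 0,"rx": 0,"ry": 0,"rz": 0},
  {"x": 0,"y": 0,"z": 0,"rx": 0,"ry": 0,"rz": 0},
  {"x": 0,"y": 0,"z": 0,"rx": 0,"ry": 0,"rz": 0},
])

```text
clock: 16.1
tool_pos: [0.5426, -0.0255, 0.1107]
eef_rot: [0.721, 0.693, 0.0, -0.0]
wrist_force: [0.7, -0.6, -1.0]
width: 0.0356
gripper_force: 60.5
```

Request:
servo_tool([
  {"x": 0.17,"y": 0,"z": 0,"rx": 0,"ry": 0,"rz": 0},
  {"x": 0,"y": 0,"z": -1,"rx": 0,"ry": 0,"rz": 0},
  {"x": 0,"y": 0,"z": -0.6,"rx": 0,"ry": 0,"rz": 0},
  {"x": 0,"y": 0,"z": -0.4,"rx": 0,"ry": 0,"rz": 0},
  {"x": 0,"y": 0,"z": -0.4,"rx": 0,"ry": 0,"rz": 0},
  {"x": 0,"y": 0,"z": 0,"rx": 0,"ry": 0,"rz": 0},
  {"x": 0,"y": 0,"z": 0,"rx": 0,"ry": 0,"rz": 0},
])

```text
clock: 16.68
tool_pos: [0.5441, -0.0262, 0.086]
eef_rot: [0.722, 0.692, -0.0, -0.0]
wrist_force: [1.1, -0.9, -1.6]
width: 0.0351
gripper_force: 60.5
```

Request:
servo_tool([
  {"x": 0,"y": 0,"z": -0.5,"rx": 0,"ry": 0,"rz": 0},
  {"x": 0,"y": 0,"z": -0.5,"rx": 0,"ry": 0,"rz": 0},
  {"x": 0,"y": 0,"z": -0.4,"rx": 0,"ry": 0,"rz": 0},
  {"x": 0,"y": 0,"z": -0.1,"rx": 0,"ry": 0,"rz": 0},
  {"x": 0,"y": 0,"z": 0,"rx": 0,"ry": 0,"rz": 0},
  {"x": 0,"y": 0,"z": 0,"rx": 0,"ry": 0,"rz": 0},
])

```text
clock: 17.18
tool_pos: [0.5446, -0.0263, 0.0719]
eef_rot: [0.721, 0.692, 0.0, 0.0]
wrist_force: [-1.3, 0.1, 6.4]
width: 0.0351
gripper_force: 61.9
```

Request:
servo_tool([
  {"x": 0,"y": 0,"z": 0,"rx": 0,"ry": 0,"rz": 0},
  {"x": 0,"y": 0,"z": 0,"rx": 0,"ry": 0,"rz": 0},
  {"x": 0,"y": 0,"z": 0,"rx": 0,"ry": 0,"rz": 0},
  {"x": 0,"y": 0,"z": 0,"rx": 0,"ry": 0,"rz": 0},
  {"x": 0,"y": 0,"z": 3,"rx": 0,"ry": 0,"rz": 0},
  {"x": 0,"y": 0,"z": 4,"rx": 0,"ry": 0,"rz": 0},
  {"x": 0,"y": 0,"z": 4,"rx": 0,"ry": 0,"rz": 0},
  {"x": 0,"y": 0,"z": 4,"rx": 0,"ry": 0,"rz": 0},
  {"x": 0,"y": 0,"z": 4,"rx": 0,"ry": 0,"rz": 0},
], claw=1)

```text
clock: 17.93
tool_pos: [0.5438, -0.0261, 0.2631]
eef_rot: [0.721, 0.692, -0.0, -0.0]
wrist_force: [1.0, 0.6, 0.4]
width: 0.0856
gripper_force: 0.0
```

Request:
servo_tool([
  {"x": -0.6,"y": 3.7,"z": 0,"rx": 0,"ry": 0,"rz": 0},
  {"x": -0.6,"y": 3.7,"z": 0,"rx": 0,"ry": 0,"rz": 0},
  {"x": -0.6,"y": 3.7,"z": 0,"rx": 0,"ry": 0,"rz": 0},
  {"x": -0.6,"y": 3.7,"z": 0,"rx": 0,"ry": 0,"rz": 0},
  {"x": -0.6,"y": 3.7,"z": 0,"rx": 0,"ry": 0,"rz": 0},
  {"x": -0.6,"y": 3.7,"z": 0,"rx": 0,"ry": 0,"rz": 0},
  {"x": -0.6,"y": 3.7,"z": 0,"rx": 0,"ry": 0,"rz": 0},
  {"x": -0.6,"y": 3.7,"z": 0,"rx": 0,"ry": 0,"rz": 0},
  {"x": 0,"y": 0,"z": 0,"rx": 0,"ry": 0,"rz": 0},
  {"x": 0,"y": 0,"z": 0,"rx": 0,"ry": 0,"rz": 0},
])

```text
clock: 18.77
tool_pos: [0.4955, 0.2715, 0.2609]
eef_rot: [0.72, 0.694, -0.0, 0.0]
wrist_force: [-0.1, -1.1, -0.7]
width: 0.0853
gripper_force: 0.0
```

Run:
```python
from h import *
s=snapshot("wrist"); np.save("w6.npy",s,allow_pickle=True); cv2.imwrite("pics/w6.png",s["img"]); print(r.observe()["tool_pos"])
print(quads(s["img"],(105,150,40),(125,255,255),150)); print(quads(s["img"],(0,0,225),(180,40,255),150))
for n in("scene","side"):
    t=snapshot(n); np.save(n+"3.npy",t,allow_pickle=True); print(n,blobs(t["img"],110,122,150,70,40))
```

```text
[0.49592717 0.2701803  0.26092787]
[(1035, [236.0, 24.5], [49.0, 42.0], 90.0)]
[(2536, [302.4, 320.8], [76.4, 70.3], 6.6), (1463, [473.8, 264.8], [38.9, 48.1], 45.0), (478, [309.2, 230.3], [18.1, 29.2], 84.8), (611, [284.8, 124.5], [31.3, 21.2], 15.6), (696, [235.5, 16.0], [32.0, 23.0], 90.0)]
scene [(135, np.float64(248.9), np.float64(188.3)), (152, np.float64(389.5), np.float64(234.5))]
side []
```

View pics/w6.png

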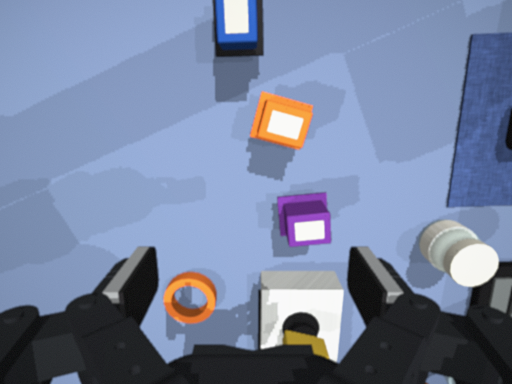

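Blue F's label is at (235,16), partly at the top edge, with orange at (285,124). Stepping 8 cm closer for a full second view.

Request:
servo_tool([
  {"x": 0,"y": 2.5,"z": -0.3,"rx": 0,"ry": 0,"rz": 0},
  {"x": 0,"y": 2.5,"z": -0.3,"rx": 0,"ry": 0,"rz": 0},
  {"x": 0,"y": 2.5,"z": -0.4,"rx": 0,"ry": 0,"rz": 0},
  {"x": 0,"y": 0,"z": 0,"rx": 0,"ry": 0,"rz": 0},
  {"x": 0,"y": 0,"z": 0,"rx": 0,"ry": 0,"rz": 0},
  {"x": 0,"y": 0,"z": 0,"rx": 0,"ry": 0,"rz": 0},
])

```text
clock: 19.42
tool_pos: [0.4967, 0.3433, 0.2512]
eef_rot: [0.722, 0.692, -0.0, 0.0]
wrist_force: [0.5, 0.8, 0.3]
width: 0.0859
gripper_force: 0.0
```

Run:
```python
from h import *
a=np.load("w6.npy",allow_pickle=True).item(); A=label(a,near=(235,16))
s=snapshot("wrist"); np.save("w7.npy",s,allow_pickle=True); print(r.observe()["tool_pos"])
g=proj(s,[*A[1],.075])[0]; B=label(s,near=g); print(A,g,B); print("tri",tri((a,*A[0]),(s,*B[0])))
O=label(s,near=proj(s,[.53,.316,.075])[0]); print("orange",O)
```

```text
[0.49671422 0.34319262 0.25135433]
(array([235.5,  16. ]), array([0.48468243, 0.41037958]), np.float32(-0.037598353), array([25.06550217, 19.91260147])) [237.56746167 101.78647689] (array([237.67581177,  99.01620483]), array([0.48484589, 0.41259027]), np.float32(-0.04300893), array([29.58517838, 20.6080246 ]))
tri [0.48431242 0.41270531 0.06486738]
orange (array([285.44122314, 198.73532104]), array([0.52668945, 0.31600275]), np.float32(1.2751963), array([19.76806259, 29.83519936]))
```

Blue F is at (0.485,0.413), yaw -0.04. The earlier view clipped the label, but its size here matches 75 mm. Picking it.

Request:
servo_tool([
  {"x": -0.6,"y": 3.5,"z": -2,"rx": 0,"ry": 0,"rz": 0},
  {"x": -0.6,"y": 3.45,"z": -2,"rx": 0,"ry": 0,"rz": 0},
  {"x": 0,"y": 0,"z": -3.5,"rx": 0,"ry": 0,"rz": 0},
  {"x": 0,"y": 0,"z": -3.5,"rx": 0,"ry": 0,"rz": 0},
  {"x": 0,"y": 0,"z": 0,"rx": 0,"ry": 0,"rz": 0},
  {"x": 0,"y": 0,"z": 0,"rx": 0,"ry": 0,"rz": 0},
  {"x": 0,"y": 0,"z": 0,"rx": 0,"ry": 0,"rz": 0},
])

```text
clock: 20.05
tool_pos: [0.4856, 0.4138, 0.1433]
eef_rot: [0.722, 0.692, 0.001, 0.0]
wrist_force: [-0.1, -0.0, 1.0]
width: 0.0857
gripper_force: 0.0
```

Run:
```python
from h import *
a=np.load("w7.npy",allow_pickle=True).item(); A=label(a,near=(237,99))
s=snapshot("wrist"); print(r.observe()["tool_pos"])
g=proj(s,[*A[1],.075])[0]; B=label(s,near=g); print(g,B,tri((a,*A[0]),(s,*B[0])))
```

```text
[0.48613449 0.41435435 0.14410257]
[253.1797779  213.96482512] (array([253.23136902, 213.05284119]), array([0.48490399, 0.41291025]), np.float32(-0.00047966247), array([29.77557373, 19.89203453])) [0.48487724 0.41277888 0.07382282]
```

Request:
servo_tool([
  {"x": -0.1,"y": -0.15,"z": -3.5,"rx": 0,"ry": 0,"rz": 0},
  {"x": 0,"y": 0,"z": -3,"rx": 0,"ry": 0,"rz": 0},
  {"x": 0,"y": 0,"z": -2,"rx": 0,"ry": 0,"rz": 0},
  {"x": 0,"y": 0,"z": -0.7,"rx": 0,"ry": 0,"rz": 0},
  {"x": 0,"y": 0,"z": 0,"rx": 0,"ry": 0,"rz": 0},
  {"x": 0,"y": 0,"z": 0,"rx": 0,"ry": 0,"rz": 0},
])

```text
clock: 20.6
tool_pos: [0.4848, 0.4134, 0.0514]
eef_rot: [0.722, 0.692, 0.001, 0.0]
wrist_force: [0.8, -0.4, -0.6]
width: 0.0852
gripper_force: 0.0
```

Request:
servo_tool([
  {"x": 0,"y": 0,"z": 0,"rx": 0,"ry": 0,"rz": 0},
  {"x": 0,"y": 0,"z": 0,"rx": 0,"ry": 0,"rz": 0},
  {"x": 0,"y": 0,"z": 0,"rx": 0,"ry": 0,"rz": 0},
  {"x": 0,"y": 0,"z": 0,"rx": 0,"ry": 0,"rz": 0},
  {"x": 0,"y": 0,"z": 0,"rx": 0,"ry": 0,"rz": 0},
  {"x": 0,"y": 0,"z": 0,"rx": 0,"ry": 0,"rz": 0},
], claw=-1, newtons=60)

```text
clock: 21.1
tool_pos: [0.484, 0.4132, 0.0503]
eef_rot: [0.721, 0.692, 0.001, 0.0]
wrist_force: [1.2, -0.9, 5.5]
width: 0.0355
gripper_force: 62.5
```

Request:
servo_tool([
  {"x": 0,"y": 0,"z": 2,"rx": 0,"ry": 0,"rz": 0},
  {"x": 0,"y": 0,"z": 3.5,"rx": 0,"ry": 0,"rz": 0},
  {"x": 0,"y": 0,"z": 4,"rx": 0,"ry": 0,"rz": 0},
  {"x": 0,"y": 0,"z": 4,"rx": 0,"ry": 0,"rz": 0},
  {"x": 0,"y": 0,"z": 0,"rx": 0,"ry": 0,"rz": 0},
  {"x": 0,"y": 0,"z": 0,"rx": 0,"ry": 0,"rz": 0},
])

```text
clock: 21.6
tool_pos: [0.4846, 0.4138, 0.1869]
eef_rot: [0.721, 0.692, 0.003, 0.0]
wrist_force: [-0.1, -0.1, -2.5]
width: 0.0353
gripper_force: 62.0
```

Request:
servo_tool([
  {"x": 0.4,"y": -3.67,"z": 0,"rx": 0,"ry": 0,"rz": 0},
  {"x": 0.4,"y": -3.67,"z": 0,"rx": 0,"ry": 0,"rz": 0},
  {"x": 0.4,"y": -3.67,"z": 0,"rx": 0,"ry": 0,"rz": 0},
  {"x": 0.4,"y": -3.67,"z": 0,"rx": 0,"ry": 0,"rz": 0},
  {"x": 0.4,"y": -3.67,"z": 0,"rx": 0,"ry": 0,"rz": 0},
  {"x": 0.4,"y": -3.67,"z": 0,"rx": 0,"ry": 0,"rz": 0},
  {"x": 0.4,"y": -3.67,"z": 0,"rx": 0,"ry": 0,"rz": 0},
  {"x": 0.4,"y": -3.67,"z": 0,"rx": 0,"ry": 0,"rz": 0},
  {"x": 0.4,"y": -3.67,"z": 0,"rx": 0,"ry": 0,"rz": 0},
  {"x": 0.4,"y": -3.67,"z": 0,"rx": 0,"ry": 0,"rz": 0},
])

```text
clock: 22.43
tool_pos: [0.5214, 0.0442, 0.182]
eef_rot: [0.721, 0.693, -0.001, -0.002]
wrist_force: [0.0, 0.7, -2.4]
width: 0.0353
gripper_force: 61.8
```

Request:
servo_tool([
  {"x": 0.4,"y": -3.67,"z": 0,"rx": 0,"ry": 0,"rz": 0},
  {"x": 0.4,"y": -3.67,"z": 0,"rx": 0,"ry": 0,"rz": 0},
  {"x": 0.4,"y": -3.67,"z": 0,"rx": 0,"ry": 0,"rz": 0},
  {"x": 0.4,"y": -3.67,"z": 0,"rx": 0,"ry": 0,"rz": 0},
  {"x": 0,"y": 0,"z": 0,"rx": 0,"ry": 0,"rz": 0},
  {"x": 0,"y": 0,"z": -3,"rx": 0,"ry": 0,"rz": 0},
  {"x": 0,"y": 0,"z": -3,"rx": 0,"ry": 0,"rz": 0},
  {"x": 0,"y": 0,"z": 0,"rx": 0,"ry": 0,"rz": 0},
  {"x": 0,"y": 0,"z": 0,"rx": 0,"ry": 0,"rz": 0},
  {"x": 0,"y": 0,"z": 0,"rx": 0,"ry": 0,"rz": 0},
])

```text
clock: 23.27
tool_pos: [0.539, -0.1006, 0.1243]
eef_rot: [0.721, 0.693, -0.0, -0.001]
wrist_force: [1.7, 0.2, -1.7]
width: 0.0354
gripper_force: 61.9
```

Request:
servo_tool([
  {"x": 0.2,"y": 0,"z": -1,"rx": 0,"ry": 0,"rz": 0},
  {"x": 0,"y": 0,"z": -1,"rx": 0,"ry": 0,"rz": 0},
  {"x": 0,"y": 0,"z": -0.6,"rx": 0,"ry": 0,"rz": 0},
  {"x": 0,"y": 0,"z": -0.5,"rx": 0,"ry": 0,"rz": 0},
  {"x": 0,"y": 0,"z": -0.4,"rx": 0,"ry": 0,"rz": 0},
  {"x": 0,"y": 0,"z": -0.3,"rx": 0,"ry": 0,"rz": 0},
  {"x": 0,"y": 0,"z": 0,"rx": 0,"ry": 0,"rz": 0},
  {"x": 0,"y": 0,"z": 0,"rx": 0,"ry": 0,"rz": 0},
])

```text
clock: 23.93
tool_pos: [0.5413, -0.101, 0.0862]
eef_rot: [0.721, 0.692, -0.0, -0.0]
wrist_force: [0.5, -1.1, -2.6]
width: 0.0354
gripper_force: 62.0
```

Request:
servo_tool([
  {"x": 0,"y": 0,"z": -0.5,"rx": 0,"ry": 0,"rz": 0},
  {"x": 0,"y": 0,"z": -0.5,"rx": 0,"ry": 0,"rz": 0},
  {"x": 0,"y": 0,"z": -0.4,"rx": 0,"ry": 0,"rz": 0},
  {"x": 0,"y": 0,"z": -0.2,"rx": 0,"ry": 0,"rz": 0},
  {"x": 0,"y": 0,"z": 0,"rx": 0,"ry": 0,"rz": 0},
  {"x": 0,"y": 0,"z": 0,"rx": 0,"ry": 0,"rz": 0},
])

```text
clock: 24.43
tool_pos: [0.5414, -0.101, 0.0712]
eef_rot: [0.721, 0.692, 0.0, 0.0]
wrist_force: [-2.0, 0.1, 7.3]
width: 0.0359
gripper_force: 63.0
```

Request:
servo_tool([
  {"x": 0,"y": 0,"z": 0,"rx": 0,"ry": 0,"rz": 0},
  {"x": 0,"y": 0,"z": 0,"rx": 0,"ry": 0,"rz": 0},
  {"x": 0,"y": 0,"z": 0,"rx": 0,"ry": 0,"rz": 0},
  {"x": 0,"y": 0,"z": 0,"rx": 0,"ry": 0,"rz": 0},
  {"x": 0,"y": 0,"z": 3,"rx": 0,"ry": 0,"rz": 0},
  {"x": 0,"y": -1,"z": 4,"rx": 0,"ry": 0,"rz": 0},
  {"x": 0,"y": -1,"z": 4,"rx": 0,"ry": 0,"rz": 0},
  {"x": 0,"y": -1,"z": 4,"rx": 0,"ry": 0,"rz": 0},
  {"x": 0,"y": -1,"z": 4,"rx": 0,"ry": 0,"rz": 0},
], claw=1)

```text
clock: 25.18
tool_pos: [0.5409, -0.1412, 0.2621]
eef_rot: [0.721, 0.693, -0.0, -0.0]
wrist_force: [1.3, -0.4, -0.8]
width: 0.0853
gripper_force: 0.0
```

Request:
servo_tool([
  {"x": 0,"y": 0,"z": 2,"rx": 0,"ry": 0,"rz": 0},
  {"x": 0,"y": 0,"z": 0,"rx": 0,"ry": 0,"rz": 0},
  {"x": 0,"y": 0,"z": 0,"rx": 0,"ry": 0,"rz": 0},
  {"x": 0,"y": 0,"z": 0,"rx": 0,"ry": 0,"rz": 0},
])

```text
clock: 25.52
tool_pos: [0.5407, -0.1407, 0.2791]
eef_rot: [0.721, 0.692, -0.0, -0.001]
wrist_force: [0.1, 0.2, -0.8]
width: 0.0857
gripper_force: 0.0
```

Run:
```python
from h import *
s=snapshot("wrist"); np.save("w8.npy",s,allow_pickle=True); print(r.observe()["tool_pos"],r.observe()["clock"])
t=snapshot("side"); u=snapshot("scene")
for P in((.5441,-.0263,.096),(.5412,-.101,.096)):
    print(label(s,near=proj(s,P)[0],z=.096))
print(quads(s["img"],(20,120,70),(33,255,255)))
cv2.imwrite("pics/c2.png",np.hstack([cv2.resize(s["img"],(400,300)),cv2.resize(u["img"],(400,300))]))
```

```text
[ 0.54040471 -0.14051452  0.2785403 ] 25.5667
(array([253., 115.]), array([ 0.54131805, -0.0964782 ]), np.float32(-0.040145226), array([212.53485107,  85.23426056]))
(array([253., 115.]), array([ 0.54131805, -0.0964782 ]), np.float32(-0.040145226), array([212.53485107,  85.23426056]))
[]
```

View pics/c2.png

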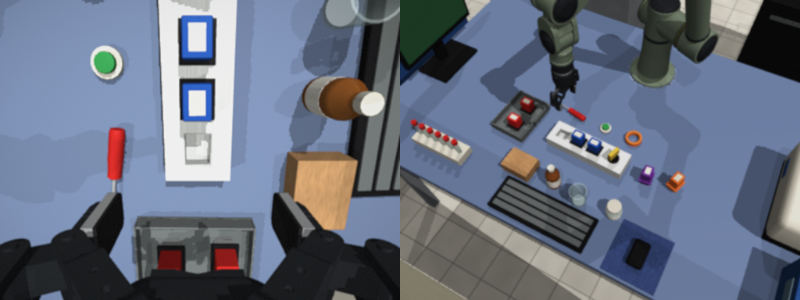

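The left crop (wrist) shows two blue cells seated at (197,40) and (197,102) and both reds in the tray. The right crop (scene) shows no other blue cell. Seated TCP heights give 24 mm depth for both. Now to the clamp, winding joint 6 back so a full 3 rad clockwise turn is free.

Request:
servo_tool([
  {"x": 0.07,"y": 2,"z": -1,"rx": 0,"ry": 0,"rz": 0.12},
  {"x": 0.07,"y": 2,"z": -1,"rx": 0,"ry": 0,"rz": 0.12},
  {"x": 0.07,"y": 2,"z": -1,"rx": 0,"ry": 0,"rz": 0.12},
  {"x": 0.07,"y": 2,"z": -1,"rx": 0,"ry": 0,"rz": 0.12},
  {"x": 0.07,"y": 2,"z": -1,"rx": 0,"ry": 0,"rz": 0.12},
  {"x": 0.07,"y": 2,"z": -1,"rx": 0,"ry": 0,"rz": 0.12},
  {"x": 0.07,"y": 2,"z": -1,"rx": 0,"ry": 0,"rz": 0.12},
  {"x": 0.07,"y": 2,"z": -1,"rx": 0,"ry": 0,"rz": 0.12},
  {"x": 0.07,"y": 2,"z": -1,"rx": 0,"ry": 0,"rz": 0.12},
  {"x": 0.07,"y": 2,"z": -1,"rx": 0,"ry": 0,"rz": 0.12},
], claw=-0.1)

```text
clock: 26.5
tool_pos: [0.5474, 0.0602, 0.1785]
eef_rot: [0.201, 0.98, -0.0, -0.001]
wrist_force: [-0.5, 0.1, -0.2]
width: 0.0384
gripper_force: 0.0
```

Request:
servo_tool([
  {"x": 0,"y": 0,"z": 0,"rx": 0,"ry": 0,"rz": 0.12},
  {"x": 0,"y": 0,"z": 0,"rx": 0,"ry": 0,"rz": 0.12},
  {"x": 0,"y": 0,"z": 0,"rx": 0,"ry": 0,"rz": 0.12},
  {"x": 0,"y": 0,"z": 0,"rx": 0,"ry": 0,"rz": 0.12},
  {"x": 0,"y": 0,"z": 0,"rx": 0,"ry": 0,"rz": 0.12},
  {"x": 0,"y": 0,"z": 0,"rx": 0,"ry": 0,"rz": 0.12},
  {"x": 0,"y": 0,"z": 0,"rx": 0,"ry": 0,"rz": 0.12},
  {"x": 0,"y": 0,"z": 0,"rx": 0,"ry": 0,"rz": 0.12},
  {"x": 0,"y": 0,"z": 0,"rx": 0,"ry": 0,"rz": 0.12},
  {"x": 0,"y": 0,"z": 0,"rx": 0,"ry": 0,"rz": 0.12},
])

```text
clock: 27.33
tool_pos: [0.5474, 0.0592, 0.179]
eef_rot: [-0.387, 0.922, 0.001, -0.001]
wrist_force: [0.9, 0.8, -0.4]
width: 0.0387
gripper_force: 0.0
```

Request:
servo_tool([
  {"x": 0,"y": 0,"z": 0,"rx": 0,"ry": 0,"rz": 0.12},
  {"x": 0,"y": 0,"z": 0,"rx": 0,"ry": 0,"rz": 0.12},
  {"x": 0,"y": 0,"z": 0,"rx": 0,"ry": 0,"rz": 0.12},
  {"x": 0,"y": 0,"z": 0,"rx": 0,"ry": 0,"rz": 0.12},
  {"x": 0,"y": 0,"z": 0,"rx": 0,"ry": 0,"rz": 0.12},
  {"x": 0,"y": 0,"z": 0,"rx": 0,"ry": 0,"rz": 0.12},
  {"x": 0,"y": 0,"z": 0,"rx": 0,"ry": 0,"rz": 0.12},
  {"x": 0,"y": 0,"z": 0,"rx": 0,"ry": 0,"rz": 0.12},
  {"x": 0,"y": 0,"z": 0,"rx": 0,"ry": 0,"rz": 0.12},
  {"x": 0,"y": 0,"z": 0,"rx": 0,"ry": 0,"rz": 0.12},
])

```text
clock: 28.17
tool_pos: [0.5474, 0.0592, 0.179]
eef_rot: [0.84, -0.543, -0.001, 0.001]
wrist_force: [-0.8, 0.3, 0.4]
width: 0.0385
gripper_force: 0.0
```

Request:
servo_tool([
  {"x": 0,"y": 0,"z": 0,"rx": 0,"ry": 0,"rz": 0.12},
  {"x": 0,"y": 0,"z": 0,"rx": 0,"ry": 0,"rz": 0.12},
  {"x": 0,"y": 0,"z": 0,"rx": 0,"ry": 0,"rz": 0.12},
  {"x": 0,"y": 0,"z": 0,"rx": 0,"ry": 0,"rz": 0.12},
  {"x": 0,"y": 0,"z": 0,"rx": 0,"ry": 0,"rz": 0.12},
  {"x": 0,"y": 0,"z": 0,"rx": 0,"ry": 0,"rz": 0.12},
  {"x": 0,"y": 0,"z": 0,"rx": 0,"ry": 0,"rz": 0.12},
  {"x": 0,"y": 0,"z": 0,"rx": 0,"ry": 0,"rz": 0},
  {"x": 0,"y": 0,"z": 0,"rx": 0,"ry": 0,"rz": 0},
  {"x": 0,"y": 0,"z": 0,"rx": 0,"ry": 0,"rz": 0},
])

```text
clock: 29.0
tool_pos: [0.5479, 0.0591, 0.1796]
eef_rot: [0.988, -0.157, -0.001, 0.0]
wrist_force: [-0.2, -0.3, 0.4]
width: 0.0385
gripper_force: 0.0
```

Run:
```python
from h import *
s=snapshot("wrist"); o=r.observe(); print(o["tool_pos"],o["eef_rot"],o["qpos"],o["width"]); cv2.imwrite("pics/w9.png",s["img"])
a=np.load("w4.npy",allow_pickle=True).item();b=np.load("w2.npy",allow_pickle=True).item()
# bright top face of the bar only
for f,x in(("w2",b),("w4",a),("now",s)):
    m=cv2.inRange(cv2.cvtColor(x["img"],cv2.COLOR_BGR2HSV),(20,120,200),(35,255,255)); c=max(cv2.findContours(m,cv2.RETR_EXTERNAL,cv2.CHAIN_APPROX_NONE)[0],key=cv2.contourArea,default=None)
    if c is None: continue
    W=np.array([onz(x,*p[0],.097)[:2] for p in c]).astype(np.float32)*1000; print(f,cv2.contourArea(c),cv2.minAreaRect(W))
```

```text
[0.54800311 0.05907074 0.17980374] [ 9.87604250e-01 -1.56963869e-01 -4.30266371e-04  6.19115975e-05] [-2.65487626e-02  3.81108286e-01 -2.88819102e-01  9.01738273e-01
 -1.02964398e-05 -2.85291006e+00] 0.03832271801840507
w2 640.5 ((547.1232299804688, 59.207149505615234), (14.87045669555664, 47.655479431152344), 73.40802001953125)
w4 507.5 ((546.4990234375, 60.15009689331055), (15.080231666564941, 47.60637283325195), 73.42312622070312)
now 1293.5 ((548.1765747070312, 58.512001037597656), (14.4660005569458, 47.48571014404297), 73.40218353271484)
```

View pics/w9.png

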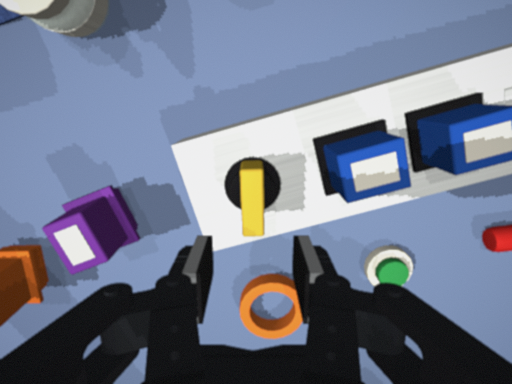

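The bar is centred between the fingers at (252,198) in this view. Measured bar centre (0.5472,0.0593), angle -0.29, 38 mm opening. Descending.

Request:
servo_tool([
  {"x": -0.07,"y": 0,"z": -3.5,"rx": 0,"ry": 0,"rz": 0.025},
  {"x": 0,"y": 0,"z": -3,"rx": 0,"ry": 0,"rz": 0},
  {"x": 0,"y": 0,"z": -2,"rx": 0,"ry": 0,"rz": 0},
  {"x": 0,"y": 0,"z": -1.2,"rx": 0,"ry": 0,"rz": 0},
  {"x": 0,"y": 0,"z": 0,"rx": 0,"ry": 0,"rz": 0},
  {"x": 0,"y": 0,"z": 0,"rx": 0,"ry": 0,"rz": 0},
])

```text
clock: 29.55
tool_pos: [0.5471, 0.059, 0.0828]
eef_rot: [0.99, -0.144, -0.001, 0.0]
wrist_force: [-0.6, -0.2, -0.6]
width: 0.0386
gripper_force: 0.0
```

Request:
servo_tool([
  {"x": 0,"y": 0,"z": 0,"rx": 0,"ry": 0,"rz": 0},
  {"x": 0,"y": 0,"z": 0,"rx": 0,"ry": 0,"rz": 0},
  {"x": 0,"y": 0,"z": 0,"rx": 0,"ry": 0,"rz": 0},
  {"x": 0,"y": 0,"z": 0,"rx": 0,"ry": 0,"rz": 0},
  {"x": 0,"y": 0,"z": 0,"rx": 0,"ry": 0,"rz": 0},
], claw=-1, newtons=60)

```text
clock: 29.97
tool_pos: [0.5487, 0.059, 0.0845]
eef_rot: [0.99, -0.144, 0.001, -0.0]
wrist_force: [0.4, 0.2, 4.7]
width: 0.015
gripper_force: 61.7
```

Request:
servo_tool([
  {"x": 0,"y": 0,"z": -0.3,"rx": 0,"ry": 0,"rz": 0},
  {"x": 0,"y": 0,"z": -0.3,"rx": 0,"ry": 0,"rz": 0},
  {"x": 0,"y": 0,"z": -0.3,"rx": 0,"ry": 0,"rz": 0},
  {"x": 0,"y": 0,"z": 0,"rx": 0,"ry": 0,"rz": 0},
  {"x": 0,"y": 0,"z": 0,"rx": 0,"ry": 0,"rz": 0},
  {"x": 0,"y": 0,"z": 0,"rx": 0,"ry": 0,"rz": 0},
])

```text
clock: 30.47
tool_pos: [0.5487, 0.059, 0.0749]
eef_rot: [0.99, -0.144, 0.001, -0.0]
wrist_force: [2.3, 0.5, 3.6]
width: 0.0149
gripper_force: 61.6
```

Request:
servo_tool([
  {"x": 0,"y": 0,"z": -0.15,"rx": 0,"ry": 0,"rz": 0},
  {"x": 0,"y": 0,"z": -0.15,"rx": 0,"ry": 0,"rz": 0},
  {"x": 0,"y": 0,"z": 0,"rx": 0,"ry": 0,"rz": 0},
  {"x": 0,"y": 0,"z": 0,"rx": 0,"ry": 0,"rz": 0},
])

```text
clock: 30.8
tool_pos: [0.5488, 0.059, 0.0746]
eef_rot: [0.99, -0.144, 0.002, -0.0]
wrist_force: [-5.5, 0.5, 26.7]
width: 0.015
gripper_force: 65.1
```

Hard against the stop (27 N, no further travel). Turning clockwise.

Request:
servo_tool([
  {"x": 0,"y": 0,"z": 0.15,"rx": 0,"ry": 0,"rz": -0.1},
  {"x": 0,"y": 0,"z": 0,"rx": 0,"ry": 0,"rz": -0.11},
  {"x": 0,"y": 0,"z": 0,"rx": 0,"ry": 0,"rz": -0.11},
  {"x": 0,"y": 0,"z": 0,"rx": 0,"ry": 0,"rz": -0.11},
  {"x": 0,"y": 0,"z": 0,"rx": 0,"ry": 0,"rz": -0.11},
  {"x": 0,"y": 0,"z": 0,"rx": 0,"ry": 0,"rz": -0.11},
  {"x": 0,"y": 0,"z": 0,"rx": 0,"ry": 0,"rz": -0.11},
  {"x": 0,"y": 0,"z": 0,"rx": 0,"ry": 0,"rz": -0.11},
  {"x": 0,"y": 0,"z": 0,"rx": 0,"ry": 0,"rz": -0.11},
  {"x": 0,"y": 0,"z": 0,"rx": 0,"ry": 0,"rz": -0.11},
])

```text
clock: 31.63
tool_pos: [0.5486, 0.0589, 0.0748]
eef_rot: [0.77, -0.638, 0.001, -0.001]
wrist_force: [-1.6, -0.5, 14.9]
width: 0.0152
gripper_force: 63.5
```

Request:
servo_tool([
  {"x": 0,"y": 0,"z": 0,"rx": 0,"ry": 0,"rz": -0.11},
  {"x": 0,"y": 0,"z": 0,"rx": 0,"ry": 0,"rz": -0.11},
  {"x": 0,"y": 0,"z": 0,"rx": 0,"ry": 0,"rz": -0.11},
  {"x": 0,"y": 0,"z": 0,"rx": 0,"ry": 0,"rz": -0.11},
  {"x": 0,"y": 0,"z": 0,"rx": 0,"ry": 0,"rz": -0.11},
  {"x": 0,"y": 0,"z": 0,"rx": 0,"ry": 0,"rz": -0.11},
  {"x": 0,"y": 0,"z": 0,"rx": 0,"ry": 0,"rz": -0.11},
  {"x": 0,"y": 0,"z": 0,"rx": 0,"ry": 0,"rz": -0.11},
  {"x": 0,"y": 0,"z": 0,"rx": 0,"ry": 0,"rz": -0.11},
  {"x": 0,"y": 0,"z": 0,"rx": 0,"ry": 0,"rz": -0.11},
])

```text
clock: 32.47
tool_pos: [0.5484, 0.059, 0.0748]
eef_rot: [-0.323, 0.946, -0.0, 0.001]
wrist_force: [-3.6, 0.6, 15.7]
width: 0.0147
gripper_force: 63.5
```

Request:
servo_tool([
  {"x": 0,"y": 0,"z": 0,"rx": 0,"ry": 0,"rz": -0.11},
  {"x": 0,"y": 0,"z": 0,"rx": 0,"ry": 0,"rz": -0.11},
  {"x": 0,"y": 0,"z": 0,"rx": 0,"ry": 0,"rz": -0.11},
  {"x": 0,"y": 0,"z": 0,"rx": 0,"ry": 0,"rz": -0.11},
  {"x": 0,"y": 0,"z": 0,"rx": 0,"ry": 0,"rz": 0},
  {"x": 0,"y": 0,"z": 0,"rx": 0,"ry": 0,"rz": 0},
  {"x": 0,"y": 0,"z": 0,"rx": 0,"ry": 0,"rz": 0},
])

```text
clock: 33.05
tool_pos: [0.5484, 0.0591, 0.0748]
eef_rot: [-0.111, 0.994, -0.0, 0.001]
wrist_force: [-1.2, 0.7, 16.5]
width: 0.0147
gripper_force: 63.5
```

Run:
```python
from h import *
o=r.observe(); q=o["eef_rot"]; print(o["tool_pos"],2*np.arctan2(q[1],q[0]),o["qpos"][5],o["wrist_torque"],o["wrist_force"],o["width"])
```

```text
[0.54838669 0.05906588 0.07476489] 3.3648191588274314 -0.24980748498777763 [ 0.10806733  0.61676074 -0.06954695] [-1.183188    0.74330354 16.49840889] 0.014697541132556858
```

Request:
servo_tool([
  {"x": 0,"y": 0,"z": 0,"rx": 0,"ry": 0,"rz": -0.06},
  {"x": 0,"y": 0,"z": 0,"rx": 0,"ry": 0,"rz": -0.06},
  {"x": 0,"y": 0,"z": 0,"rx": 0,"ry": 0,"rz": -0.06},
  {"x": 0,"y": 0,"z": 0,"rx": 0,"ry": 0,"rz": 0},
  {"x": 0,"y": 0,"z": 0,"rx": 0,"ry": 0,"rz": 0},
])

```text
clock: 33.47
tool_pos: [0.5484, 0.0591, 0.0748]
eef_rot: [-0.023, 1.0, -0.0, 0.001]
wrist_force: [-2.6, -0.5, 15.6]
width: 0.0151
gripper_force: 64.4
```

Run:
```python
from h import *
o=r.observe(); q=o["eef_rot"]; print(o["tool_pos"],2*np.arctan2(q[1],q[0]),o["wrist_torque"],o["wrist_force"],o["width"])
```

```text
[0.54838427 0.05911332 0.07477595] 3.18779240974726 [-0.02012187  0.59439923  1.00277186] [-2.64219618 -0.50910719 15.62553088] 0.0150507680346663
```

Torque of 1 N m confirms the turn stop. Releasing, rising and moving to the button with the fingers shut.

Request:
servo_tool([
  {"x": 0,"y": 0,"z": 0,"rx": 0,"ry": 0,"rz": 0.03},
  {"x": 0,"y": 0,"z": 0,"rx": 0,"ry": 0,"rz": 0},
  {"x": 0,"y": 0,"z": 0,"rx": 0,"ry": 0,"rz": 0},
  {"x": 0,"y": 0,"z": 2,"rx": 0,"ry": 0,"rz": 0},
  {"x": 0,"y": 0,"z": 4,"rx": 0,"ry": 0,"rz": 0},
  {"x": 0,"y": 0,"z": 4,"rx": 0,"ry": 0,"rz": 0},
  {"x": 0,"y": 0,"z": 4,"rx": 0,"ry": 0,"rz": 0},
  {"x": 0,"y": 0,"z": 0,"rx": 0,"ry": 0,"rz": 0},
], claw=0)

```text
clock: 34.13
tool_pos: [0.5515, 0.0589, 0.2202]
eef_rot: [-0.036, 0.999, -0.0, 0.006]
wrist_force: [1.8, 0.8, -0.3]
width: 0.043
gripper_force: 0.0
```

Request:
servo_tool([
  {"x": -2.5,"y": 0,"z": 0,"rx": 0,"ry": 0,"rz": 0},
  {"x": -2.5,"y": -2,"z": 0,"rx": 0,"ry": 0,"rz": 0},
  {"x": -2.5,"y": -2,"z": 0,"rx": 0,"ry": 0,"rz": 0},
  {"x": 0,"y": -2,"z": 0,"rx": 0,"ry": 0,"rz": 0},
  {"x": 0,"y": -2.2,"z": 0,"rx": 0,"ry": 0,"rz": 0},
  {"x": 0,"y": -2.2,"z": 0,"rx": 0,"ry": 0,"rz": 0},
  {"x": 0,"y": 0,"z": 0,"rx": 0,"ry": 0,"rz": 0},
  {"x": 0,"y": 0,"z": 0,"rx": 0,"ry": 0,"rz": 0},
], claw=-1)

```text
clock: 34.8
tool_pos: [0.4721, -0.0457, 0.2122]
eef_rot: [-0.035, 0.999, 0.0, -0.001]
wrist_force: [-1.0, 0.3, -0.4]
width: -0.0002
gripper_force: 0.0
```

Run:
```python
from h import *
s=snapshot("wrist"); o=r.observe(); print(o["tool_pos"],o["width"]); cv2.imwrite("pics/w10.png",s["img"])
print(quads(s["img"],(50,100,70),(80,255,255)),proj(s,[.4067,-.0451,.016]))
b=np.load("w2.npy",allow_pickle=True).item();a=np.load("w1.npy",allow_pickle=True).item()
g=max(quads(s["img"],(50,100,70),(80,255,255)),key=lambda q:q[0],default=None)
if g: print(tri((a,145,92),(b,156,200),(s,*g[1])),tri((a,145,92),(s,*g[1])))
t=snapshot("scene"); c=t["img"][150:220,180:320]; cv2.imwrite("pics/c3.png",np.hstack([cv2.resize(s["img"],(400,300)),cv2.resize(c,(400,300),interpolation=cv2.INTER_CUBIC)]))
```

```text
[ 0.47212168 -0.04500164  0.21223868] 0.00014683111373543304
[(722, [258.0, 105.5], [31.0, 30.0], 90.0)] [[258.21435878 105.32131138]]
[ 0.40680574 -0.04517304  0.01590761] [ 0.40685384 -0.04522746  0.01698851]
```

View pics/c3.png

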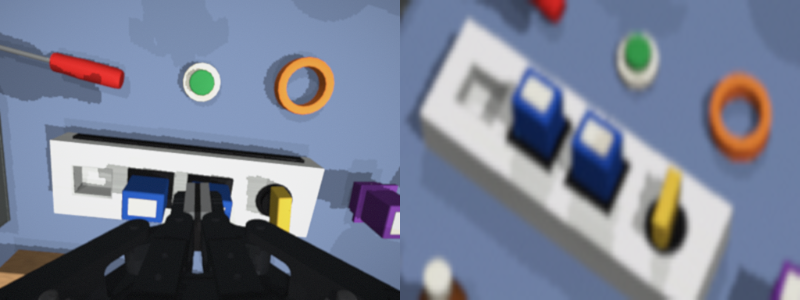

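Left crop: the button is at (202,82) beside the tape at (305,86). Right crop: both cells are home and the yellow bar is turned and in. The button top measures (0.407,-0.045,0.016).

Request:
servo_tool([
  {"x": -3.25,"y": 0,"z": -1,"rx": 0,"ry": 0,"rz": 0},
  {"x": -3.25,"y": 0,"z": -1.5,"rx": 0,"ry": 0,"rz": 0},
  {"x": 0,"y": 0,"z": -3.5,"rx": 0,"ry": 0,"rz": 0},
  {"x": 0,"y": 0,"z": -3.5,"rx": 0,"ry": 0,"rz": 0},
  {"x": 0,"y": 0,"z": -3.5,"rx": 0,"ry": 0,"rz": 0},
  {"x": 0,"y": 0,"z": -3,"rx": 0,"ry": 0,"rz": 0},
  {"x": 0,"y": 0,"z": 0,"rx": 0,"ry": 0,"rz": 0},
  {"x": 0,"y": 0,"z": 0,"rx": 0,"ry": 0,"rz": 0},
])

```text
clock: 35.57
tool_pos: [0.406, -0.0438, 0.0519]
eef_rot: [-0.037, 0.999, 0.001, -0.002]
wrist_force: [0.1, 0.0, 1.1]
width: 0.0002
gripper_force: 0.0
```

Request:
servo_tool([
  {"x": 0,"y": -0.1,"z": -1,"rx": 0,"ry": 0,"rz": 0},
  {"x": 0,"y": 0,"z": -0.6,"rx": 0,"ry": 0,"rz": 0},
  {"x": 0,"y": 0,"z": -0.5,"rx": 0,"ry": 0,"rz": 0},
  {"x": 0,"y": 0,"z": -0.4,"rx": 0,"ry": 0,"rz": 0},
  {"x": 0,"y": 0,"z": -0.2,"rx": 0,"ry": 0,"rz": 0},
  {"x": 0,"y": 0,"z": 0,"rx": 0,"ry": 0,"rz": 0},
  {"x": 0,"y": 0,"z": 0,"rx": 0,"ry": 0,"rz": 0},
])

```text
clock: 36.15
tool_pos: [0.4093, -0.0462, 0.0293]
eef_rot: [-0.037, 0.999, -0.001, 0.002]
wrist_force: [-7.8, 2.5, 43.6]
width: 0.0001
gripper_force: 21.8
```

Request:
servo_tool([
  {"x": 0,"y": 0,"z": 0.4,"rx": 0,"ry": 0,"rz": 0},
  {"x": 0,"y": 0,"z": 0,"rx": 0,"ry": 0,"rz": 0},
  {"x": 0,"y": 0,"z": 0,"rx": 0,"ry": 0,"rz": 0},
])

```text
clock: 36.4
tool_pos: [0.4092, -0.0462, 0.0312]
eef_rot: [-0.037, 0.999, -0.0, 0.002]
wrist_force: [1.4, 0.6, 4.8]
width: -0.0002
gripper_force: 2.1
```

Request:
servo_tool([
  {"x": 0,"y": 0,"z": 0.2,"rx": 0,"ry": 0,"rz": 0},
  {"x": 0,"y": 0,"z": 0,"rx": 0,"ry": 0,"rz": 0},
  {"x": 0,"y": 0,"z": 0,"rx": 0,"ry": 0,"rz": 0},
])

```text
clock: 36.65
tool_pos: [0.4087, -0.0463, 0.0322]
eef_rot: [-0.037, 0.999, -0.0, 0.001]
wrist_force: [2.1, -0.1, 3.5]
width: -0.0002
gripper_force: 1.8
```

Request:
servo_tool([
  {"x": 0,"y": 0,"z": 0.2,"rx": 0,"ry": 0,"rz": 0},
  {"x": 0,"y": 0,"z": 0,"rx": 0,"ry": 0,"rz": 0},
  {"x": 0,"y": 0,"z": 0,"rx": 0,"ry": 0,"rz": 0},
])

```text
clock: 36.9
tool_pos: [0.4075, -0.0462, 0.0337]
eef_rot: [-0.037, 0.999, -0.0, -0.0]
wrist_force: [1.3, -0.6, 2.9]
width: -0.0002
gripper_force: 1.3
```

Request:
servo_tool([
  {"x": 0,"y": 0,"z": 0.2,"rx": 0,"ry": 0,"rz": 0},
  {"x": 0,"y": 0,"z": 0,"rx": 0,"ry": 0,"rz": 0},
  {"x": 0,"y": 0,"z": 0,"rx": 0,"ry": 0,"rz": 0},
])

```text
clock: 37.15
tool_pos: [0.407, -0.046, 0.0356]
eef_rot: [-0.037, 0.999, -0.0, -0.001]
wrist_force: [1.0, -1.2, 1.8]
width: -0.0001
gripper_force: 0.8
```

The force falls like the spring (4.8 to 1.8 N over 4.4 mm), so the button was fully down. Rising clear and checking everything.

Request:
servo_tool([
  {"x": 0,"y": 0,"z": 2,"rx": 0,"ry": 0,"rz": 0},
  {"x": 0,"y": 0,"z": 4,"rx": 0,"ry": 0,"rz": 0},
  {"x": 0,"y": 0,"z": 4,"rx": 0,"ry": 0,"rz": 0},
  {"x": 0,"y": 0,"z": 4,"rx": 0,"ry": 0,"rz": 0},
  {"x": 0,"y": 0,"z": 4,"rx": 0,"ry": 0,"rz": 0},
  {"x": 0,"y": 0,"z": 0,"rx": 0,"ry": 0,"rz": 0},
  {"x": 0,"y": 0,"z": 0,"rx": 0,"ry": 0,"rz": 0},
  {"x": 0,"y": 0,"z": 0,"rx": 0,"ry": 0,"rz": 0},
])

```text
clock: 37.82
tool_pos: [0.4066, -0.0457, 0.2151]
eef_rot: [-0.037, 0.999, 0.0, -0.001]
wrist_force: [0.4, 1.1, -0.6]
width: 0.0003
gripper_force: 0.0
```

Run:
```python
from h import *
t=snapshot("scene"); u=snapshot("side")
for n,s in(("scene",t),("side",u)):
    for c,lo,hi,sm in(("red",0,6,150),("blue",110,122,150),("yel",20,33,120),("grn",50,80,100)): print(n,c,[b[:3] for b in blobs(s["img"],lo,hi,sm,70)])
cv2.imwrite("pics/end.png",np.hstack([cv2.resize(t["img"][90:250,90:400],(420,217)),cv2.resize(u["img"][80:384,150:400],(264,217))]))
```

```text
scene red [(183, np.float64(163.3), np.float64(134.6)), (106, np.float64(226.1), np.float64(146.1)), (178, np.float64(147.2), np.float64(155.7)), (29, np.float64(17.6), np.float64(156.9)), (36, np.float64(27.8), np.float64(161.9)), (41, np.float64(37.8), np.float64(166.8)), (40, np.float64(48.1), np.float64(171.5)), (39, np.float64(58.2), np.float64(176.7)), (41, np.float64(69.0), np.float64(182.0))]
scene blue [(135, np.float64(228.4), np.float64(178.0)), (128, np.float64(248.9), np.float64(188.1))]
scene yel [(110, np.float64(272.5), np.float64(198.9))]
scene grn [(50, np.float64(262.7), np.float64(161.8))]
side red [(220, np.float64(194.1), np.float64(265.8)), (228, np.float64(275.3), np.float64(320.2)), (238, np.float64(235.0), np.float64(326.0)), (77, np.float64(386.6), np.float64(345.4)), (84, np.float64(393.2), np.float64(363.3)), (53, np.float64(399.6), np.float64(380.6))]
side blue []
side yel [(163, np.float64(235.3), np.float64(175.6))]
side grn [(73, np.float64(190.8), np.float64(221.2))]
```

View pics/end.png

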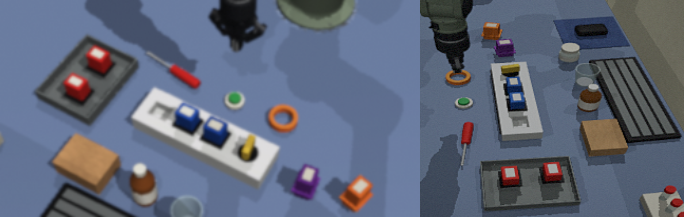

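Final views: both reds are in the tray at (98,58) and (77,87), both blues are seated at (187,117) and (215,130), the clamp is in and turned, the button is up, and the bystanders are in place.

```bash
python3 -c "
from bench import r
print(r.hand_in())"
```

```text
the job is handed in; nothing more can be done
None
```

I handed the job in at about 38 s of arm time, verdict not shown: both spent cells are in the tray, both fresh cells fully home, the clamp pushed in and turned to its stop, the start button pressed and up again, and nothing else was moved.

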